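# Load brass name plates into a keyed engraving fixture

### The job

Get the engraving fixture ready: draw its retaining bar right back by the knob, then put every brass name plate from the mat into a nest of its own, front face (raised oval) up, turning over those that lie face down, and work each one about until its notch drops over the key and it lies fully home on the floor of the nest. Then push the bar fully forward over the plates to lock them in, and leave the pliers, tweezers, thread reel and jar where they are.

Things in the scene. Friction and masses are not known exactly. Their poses are not given: they have to be found in the camera images.
- plate_1_mid (a point): centre of brass name plate 1 (up to four identical plates, some may be absent): a slab 66 x 36 x 12 mm, about 0.2 kg, lying flat on the mat; point half-way up. z axis: out of its front face, so up when face up, down when face down. x axis: along the 66 mm length, towards the notched end. y: across the 36 mm width; the two long sides are plain and straight
- plate_2_mid (a point): centre of name plate 2. All plates: the front face has a raised oval moulding 45 x 27 mm, under 1 mm high; the back is plain with two small drillings. The notch is square, 10 mm wide, 9 mm deep, cut through the whole thickness, in the +x end, its middle 8 mm to the plate's +y side of the centre line
- plate_3_mid (a point): centre of name plate 3, as the others: point half-way up, z out of the front face, x towards the notched end
- plate_4_mid (a point): centre of name plate 4, as the others: point half-way up, z out of the front face, x towards the notched end
- nest_1 (a point): nest 1, at the fixture's -y end: a pocket 69 x 39 mm, 7 mm deep, for one plate. Point: where the centre of a fully seated plate is (6 mm above the pocket floor, 12 mm above the board). Nest and plate axes agree when seated: face up, notched end to +x, the bar's side (away from the robot). A seated plate stands 5 mm proud of the fixture's top face
- nest_2 (a point): nest 2. Each nest has a steel key 7 mm wide standing 6 mm out of the pocket's +x wall, its middle 8 mm to +y of the centre line, as high as the fixture's top face; it enters the plate's notch. A plate face down or turned end for end rides up on the key
- nest_3 (a point): nest 3; the four nests are 64 mm apart along y. A finger slot 36 mm wide (along x) and as deep as the nests runs across the middle of all nests and the walls between them, out to both ends, so that a plate can be held low by the middle of its long sides while it goes down
- nest_4 (a point): nest 4, at the fixture's +y end; point and axes as for nest 1
- clamp_bar (a joint): retaining bar, a flat steel strip 267 x 20 x 6 mm along the far ends of all nests, sliding along the fixture's x axis; about 2 N of friction, stays where left. 0 m: fully forward (-x), over the far 8 mm of the plates; 0.018 m: fully back, nests clear. Underside 19.7 mm above the board, under 2 mm above seated plates: a plate that is not home blocks it
- bar_knob (a point): middle of the round knurled knob on the middle of the bar, 20 mm diameter, 19 mm high, its top 48 mm and the bar's top 26 mm above the board; moves with the bar; axes as the fixture's. The fixture is milled aluminium, fixed to the board, 112 (x) x 263 (y) mm, its top face 13 mm above the board
- mat_top (a point): middle of the top of the fixed black rubber mat on which the plates lie, 170 (x) x 210 (y) mm, 3 mm thick; its axes are those of the world. Mat and fixture may stand either way round, left and right. A wooden bench pin juts over the middle of the board from x = 0.49 m on, 80 to 110 mm above it; nothing to be handled lies under it
- pliers: small green-handled pliers, 140 x 47 x 11 mm, lying at the back; not to be disturbed; origin under the middle
- tweezers: steel tweezers, 130 x 15 x 8 mm, lying at the back; not to be disturbed; origin under the middle
- thread_reel: wooden thread reel, 34 mm across, 54 mm high, standing at the back; not to be disturbed; origin under the middle
- jar: small glass oil jar, 37 mm across, 48 mm high, standing at the back; not to be disturbed; origin under the middle

How it is judged:
On the way, in this order (a step that is already met when the one before it is completed fails the run):
1. the retaining bar is drawn back clear of the nests (value of joint clamp_bar above 0.014 m), for 0.2 s.
2. every plate lies face up, fully home in a nest (((x of plate_1_mid in the frame of nest_1 between -0.004 and 0.004 m and y of plate_1_mid in the frame of nest_1 between -0.004 and 0.004 m and z of plate_1_mid in the frame of nest_1 between -0.003 and 0.002 m) or (x of plate_1_mid in the frame of nest_2 between -0.004 and 0.004 m and y of plate_1_mid in the frame of nest_2 between -0.004 and 0.004 m and z of plate_1_mid in the frame of nest_2 between -0.003 and 0.002 m) or (x of plate_1_mid in the frame of nest_3 between -0.004 and 0.004 m and y of plate_1_mid in the frame of nest_3 between -0.004 and 0.004 m and z of plate_1_mid in the frame of nest_3 between -0.003 and 0.002 m) or (x of plate_1_mid in the frame of nest_4 between -0.004 and 0.004 m and y of plate_1_mid in the frame of nest_4 between -0.004 and 0.004 m and z of plate_1_mid in the frame of nest_4 between -0.003 and 0.002 m)) and angle between each of plate_1_mid, plate_2_mid, plate_3_mid, plate_4_mid's own z axis and vertical below 0.05 rad and ((x of plate_2_mid in the frame of nest_1 between -0.004 and 0.004 m and y of plate_2_mid in the frame of nest_1 between -0.004 and 0.004 m and z of plate_2_mid in the frame of nest_1 between -0.003 and 0.002 m) or (x of plate_2_mid in the frame of nest_2 between -0.004 and 0.004 m and y of plate_2_mid in the frame of nest_2 between -0.004 and 0.004 m and z of plate_2_mid in the frame of nest_2 between -0.003 and 0.002 m) or (x of plate_2_mid in the frame of nest_3 between -0.004 and 0.004 m and y of plate_2_mid in the frame of nest_3 between -0.004 and 0.004 m and z of plate_2_mid in the frame of nest_3 between -0.003 and 0.002 m) or (x of plate_2_mid in the frame of nest_4 between -0.004 and 0.004 m and y of plate_2_mid in the frame of nest_4 between -0.004 and 0.004 m and z of plate_2_mid in the frame of nest_4 between -0.003 and 0.002 m)) and ((x of plate_3_mid in the frame of nest_1 between -0.004 and 0.004 m and y of plate_3_mid in the frame of nest_1 between -0.004 and 0.004 m and z of plate_3_mid in the frame of nest_1 between -0.003 and 0.002 m) or (x of plate_3_mid in the frame of nest_2 between -0.004 and 0.004 m and y of plate_3_mid in the frame of nest_2 between -0.004 and 0.004 m and z of plate_3_mid in the frame of nest_2 between -0.003 and 0.002 m) or (x of plate_3_mid in the frame of nest_3 between -0.004 and 0.004 m and y of plate_3_mid in the frame of nest_3 between -0.004 and 0.004 m and z of plate_3_mid in the frame of nest_3 between -0.003 and 0.002 m) or (x of plate_3_mid in the frame of nest_4 between -0.004 and 0.004 m and y of plate_3_mid in the frame of nest_4 between -0.004 and 0.004 m and z of plate_3_mid in the frame of nest_4 between -0.003 and 0.002 m)) and ((x of plate_4_mid in the frame of nest_1 between -0.004 and 0.004 m and y of plate_4_mid in the frame of nest_1 between -0.004 and 0.004 m and z of plate_4_mid in the frame of nest_1 between -0.003 and 0.002 m) or (x of plate_4_mid in the frame of nest_2 between -0.004 and 0.004 m and y of plate_4_mid in the frame of nest_2 between -0.004 and 0.004 m and z of plate_4_mid in the frame of nest_2 between -0.003 and 0.002 m) or (x of plate_4_mid in the frame of nest_3 between -0.004 and 0.004 m and y of plate_4_mid in the frame of nest_3 between -0.004 and 0.004 m and z of plate_4_mid in the frame of nest_3 between -0.003 and 0.002 m) or (x of plate_4_mid in the frame of nest_4 between -0.004 and 0.004 m and y of plate_4_mid in the frame of nest_4 between -0.004 and 0.004 m and z of plate_4_mid in the frame of nest_4 between -0.003 and 0.002 m))), for 0.2 s.
At the end, for the whole second after the job is handed in: every plate present lies level (within 0.05 rad) and face up in one of the nests, its centre within 4 mm of the nest's point sideways and 2 mm in height, at rest, and the retaining bar is within 3 mm of fully forward (all of step 2 and value of joint clamp_bar below 0.003 m and linear speed of each of plate_1, plate_2, plate_3, plate_4 below 0.02 m/s); the robot touches nothing.
It fails at once if the pliers, tweezers, thread reel or jar is moved more than 5 cm (distance of any of pliers, tweezers, thread_reel, jar from where it was at the start of the episode above 0.05 m).
Of plate_1, plate_2, plate_3, plate_4 only 3 to 4 are there at a start; the rules pass over those that are not, and their reading is None.
At some moment in a run one of plate_1, plate_2, plate_3, plate_4 may be knocked a few centimetres aside while the robot is not near it.
Once in a run the grip may slacken for a moment while it holds something.
It also fails if it takes over 210 s, if anything falls off the work surface, if the arm or the gripper's body presses on something with over 40 N, if the wrist force passes 120 N, or if a joint passes its speed limit or range.

### The arm

A 7-joint arm with a two-finger parallel gripper is mounted at the origin on a cart in front of the work surface, level with it; the furniture and walls round the work are solid. World frame = base frame: x ahead of the robot, y to its left, z up, the work surface at z = 0. Lengths are in m, angles in rad, forces in N, time in s.
With the tool pointing down it reaches from about 0.4 to 0.875 m from the base axis. Payload 19.3 kg.
Tool frame: the origin (TCP) lies at the very end of the fingers, on their centre line; the grasp point (between the pads) lies 19 mm behind it; z points along the fingers, y is the direction in which the jaws open and shut (so a half turn about z gives the same grasp; the last joint's range is limited). The gripper opens to 85 mm and grips with 20 to 120 N. Pads are 22 mm wide; open, the fingers measure 114 mm over their backs; the gripper's body (76 mm by 85 mm) begins 54 mm behind the grasp point. The pads swing forward as they close: fully open they stand 13 mm farther back than shut.
Start: joints at [-1.329, 0.521, -0.036, 1.599, 0.021, 1.021, -0.113], TCP at [0.192, 0.595, 0.231] pointing down, gripper open.
Joint ranges: [-2.91, 2.91], [-0.3, 2.13], [-1.5, 1.42], [0.17, 2.43], [-1.26, 4.41], [0.16, 1.93], [-2.52, 2.52]. Speed limits (rad/s): [1.89, 1.89, 2.39, 2.39, 3.01, 3.01, 3.01].

### API

Orientations are given as [roll, pitch, yaw] about the fixed x, y, z axes, in that order (R = Rz(yaw) Ry(pitch) Rx(roll)).
In Python, from workcell import telemetry, imaging, ticket gives the robot as it stands.
- The arm moves only by the tool carry_out, never from a script. Its argument "series" is a list of rows, each a list of 7 numbers: the shift along the tool's x, y, z in m, then the turn, a rotation vector about the tool's x, y, z in rad, then the closure in counts, from 0 (fully open) to 255 (shut). In form: [[tx, ty, tz, ax, ay, az, jaw], ...]. A call has 1 to 10 rows; each row is the pose to reach, as a shift and turn from the pose commanded when the call began, along the tool's axes at that moment; what a row does not reach only later rows make up. A row lasts 1/8 s, in which the tool goes at most 62.5 mm and 10.7 degrees, less where a joint would pass 70% of its speed; a pose out of reach is approached as far as the arm can. A call with a gripper value outside its range is refused whole. The fingers move at their own pace and stop on an object; "force" is the grip in N (left out, the last holds). Time passes only in rows, so rows that repeat a pose let the fingers close. It gives the time, the measured TCP pose, the force and the opening at its end, in the units of the state.
- telemetry.observe(): the state, without advancing time (a new reading comes with each control period).
- imaging.grab_frame(name): name is "scene" or "top" or "wrist"; returns (picture, depth): 420x560x3 uint8, blue, green, red; 420x560 float32, m along the optical axis (not along the pixel's ray), 0 where there is no reading.
- imaging.camera_info(name): a dict with "mtx" (3x3 intrinsics, pixels), "dist_coeffs" ([k1, k2, p1, p2, k3] as OpenCV has them; the pictures are not rectified), "extrinsics" (4x4, takes a point from camera to world coordinates); the wrist camera has in their place "hand_eye" (4x4, takes a point from camera to tool coordinates, whose origin is the TCP and whose axes are the flange's). Camera axes: x right, y down, z forward; pixel columns grow to the right and rows downward; lengths in m; the calibration is good to about 2 mm. A picture is of the moment at which its call begins: read the wrist's pose just before it. camera_info takes no time and is no camera call.
- ticket.job_done(): hands the job in, once; it reports no verdict.
The state is a dict: "clock": time; "qpos": joint angles; "qd": joint speeds; "joint_efforts": joint torques, N m; "position": TCP position; "tool_rot": TCP orientation; "force": force on the tool from outside, world axes, zero at the start; "moment": the same for the moment, N m; "grip_width": finger opening in m.
Only numpy, scipy, OpenCV 4.12 (cv2) and the standard library are available. Lean on these libraries where they do the work, as an engineer would, in place of code of your own. Each camera call takes 0.05 s, during which the arm holds its last target.

## Working session

There is one attempt and no reset: what is moved stays moved. The work goes in short steps, Python scripts to look and compute and a tool call to move; the robot and the scene stay as the last step left them, time stands still between calls to the robot, and variables do not carry over. Pictures are saved under pics/ and viewed, and the job is handed in when it is done.

Besides the shell and the picture viewer there is one more tool, called after "Call:" as name([rows], argument=value, ...), one row to a line, values as JSON. carry_out: Moves the arm, as the interface text tells. Its arguments: {"type":"object","properties":{"series":{"type":"array"},"force":{"type":"number"}},"required":["series"]}

```bash
ls; mkdir -p pics; python3 - <<'E'
from workcell import telemetry, imaging
import cv2, numpy as np
print(telemetry.observe())
for n in ["scene","top","wrist"]:
    ci=imaging.camera_info(n); print(n,{k:np.round(np.array(v),4).tolist() for k,v in ci.items()})
for n in ["scene","top"]:
    im,d=imaging.grab_frame(n); cv2.imwrite(f"pics/{n}0.png",im); np.save(f"pics/{n}0.npy",d)
E
```

```text
pics
{'clock': 0.0, 'qpos': array([-1.32922258,  0.522004  , -0.03630748,  1.60002161,  0.02120018,
        1.02107762, -0.11282507]), 'qd': array([ 2.62615863e-05, -6.01694507e-04, -1.19115326e-03,  1.00258247e-03,
        2.37200990e-04,  8.61200008e-04,  2.27470431e-03]), 'joint_efforts': array([ 1.59200052e-03, -9.27130938e+01,  1.98069692e+00, -3.69906807e+01,
        1.79628131e-02,  8.56874714e-03,  2.59094463e-05]), 'position': array([0.19165943, 0.59453116, 0.23072732]), 'tool_rot': array([-3.14047064e+00,  9.02593216e-05,  2.82976698e+00]), 'force': array([-0.48212199,  0.35799959,  0.0242063 ]), 'moment': array([ 0.01736337, -0.03999252,  0.00445611]), 'grip_width': 0.08541936686114732}
scene {'mtx': [[407.1674, 0.0, 279.3757], [0.0, 407.1674, 215.1222], [0.0, 0.0, 1.0]], 'dist_coeffs': [0.0293, 0.0, 0.0, 0.0, 0.0], 'extrinsics': [[0.857, -0.3765, 0.3519, 0.2281], [-0.515, -0.6031, 0.6092, -0.5603], [-0.0171, -0.7033, -0.7107, 0.683], [0.0, 0.0, 0.0, 1.0]]}
top {'mtx': [[517.526, 0.0, 275.057], [0.0, 517.526, 214.4815], [0.0, 0.0, 1.0]], 'dist_coeffs': [-0.0904, 0.0, 0.0, 0.0, 0.0], 'extrinsics': [[0.025, -0.9973, 0.0686, 0.4575], [-0.9994, -0.0234, 0.0248, -0.0191], [-0.0231, -0.0692, -0.9973, 1.0785], [0.0, 0.0, 0.0, 1.0]]}
wrist {'mtx': [[370.1939, 0.0, 287.0743], [0.0, 370.1939, 211.2637], [0.0, 0.0, 1.0]], 'dist_coeffs': [-0.101, 0.0, 0.0, 0.0, 0.0], 'hand_eye': [[0.0009, -0.9652, -0.2617, 0.0657], [1.0, 0.0004, 0.0017, 0.0003], [-0.0015, -0.2617, 0.9651, -0.1425], [0.0, 0.0, 0.0, 1.0]]}
```

View pics/top0.png

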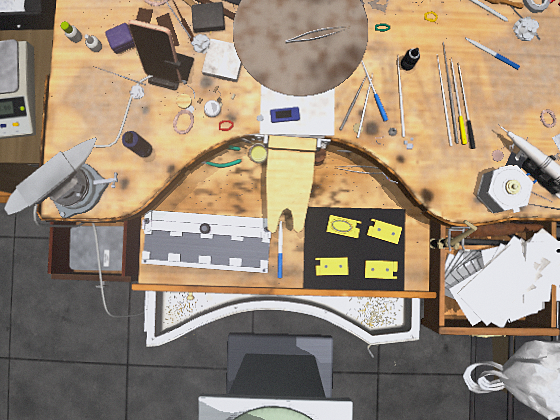

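View pics/scene0.png

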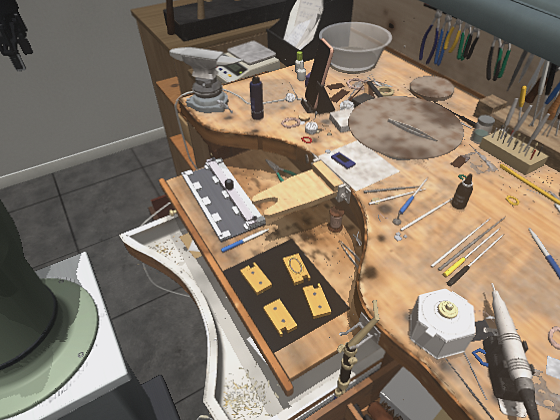

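```bash
cat > h.py <<'E'
import numpy as np, cv2
from scipy.spatial.transform import Rotation as R
from workcell import telemetry, imaging
def Tool(s=None):
    s=s or telemetry.observe()
    T=np.eye(4); T[:3,:3]=R.from_euler('xyz',s['tool_rot']).as_matrix(); T[:3,3]=s['position']; return T
def ext(n,s=None):
    ci=imaging.camera_info(n)
    return np.array(ci['extrinsics']) if n!='wrist' else Tool(s)@np.array(ci['hand_eye'])
def ray(n,px,E):
    ci=imaging.camera_info(n)
    u=cv2.undistortPoints(np.array(px,float).reshape(-1,1,2),np.array(ci['mtx']),np.array(ci['dist_coeffs'])).reshape(-1,2)
    d=np.c_[u,np.ones(len(u))]@E[:3,:3].T
    return E[:3,3],d
def onplane(n,px,z,E):
    o,d=ray(n,px,E); return o+d*((z-o[2])/d[:,2:3])
def proj(n,P,E):
    ci=imaging.camera_info(n); P=np.atleast_2d(np.array(P,float)); C=np.linalg.inv(E)
    return cv2.projectPoints((P@C[:3,:3].T+C[:3,3]),np.zeros(3),np.zeros(3),np.array(ci['mtx']),np.array(ci['dist_coeffs']))[0].reshape(-1,2)
def cloud(n,d,E):
    h,w=d.shape; px=np.stack(np.meshgrid(np.arange(w),np.arange(h)),-1).reshape(-1,2)
    o,r=ray(n,px,E); return (o+r*d.reshape(-1,1)).reshape(h,w,3)
E
python3 - <<'E'
from h import *
im=cv2.imread("pics/top0.png"); d=np.load("pics/top0.npy"); E=ext("top")
P=cloud("top",d,E)
Z=P[...,2]
for (u,v) in [(150,200),(205,229),(215,250),(265,265),(353,215),(353,245),(290,180),(285,280),(410,180),(200,180),(130,200),(430,200),(450,230),(200,294),(90,250),(380,294),(260,240),(265,155),(230,165)]:
    print((u,v),P[v,u].round(3))
crop=im[190:300,130:440]; cv2.imwrite("pics/top0c.png",cv2.resize(crop,None,fx=2.5,fy=2.5,interpolation=cv2.INTER_CUBIC))
E
```

```text
(150, 200) [0.546 0.242 0.115]
(205, 229) [ 0.457 -0.019  1.079]
(215, 250) [0.454 0.131 0.003]
(265, 265) [0.426 0.025 0.013]
(353, 215) [ 0.534 -0.155  0.001]
(353, 245) [ 0.472 -0.156 -0.   ]
(290, 180) [ 0.591 -0.022  0.101]
(285, 280) [ 0.396 -0.016  0.002]
(410, 180) [ 0.593 -0.245  0.123]
(200, 180) [ 0.601  0.168 -0.003]
(130, 200) [0.545 0.28  0.117]
(430, 200) [ 0.557 -0.283  0.121]
(450, 230) [ 0.504 -0.332  0.087]
(200, 294) [ 0.345  0.191 -0.188]
(90, 250) [ 0.442  0.579 -0.465]
(380, 294) [ 0.371 -0.215 -0.005]
(260, 240) [0.478 0.038 0.   ]
(265, 155) [0.649 0.03  0.046]
(230, 165) [0.632 0.104 0.01 ]
```

View pics/top0c.png

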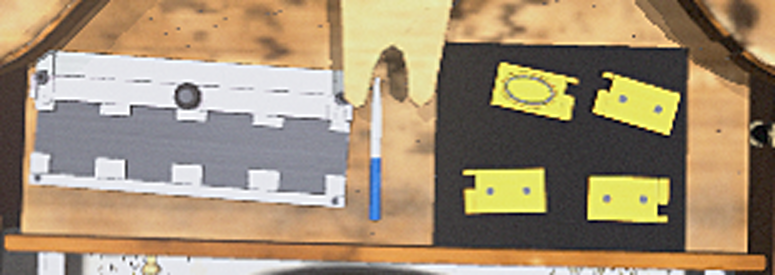

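```bash
cat >> h.py <<'E'
def plates(n,im,E,z=0.015,show=False):
    hsv=cv2.cvtColor(im,cv2.COLOR_BGR2HSV); m=cv2.inRange(hsv,(20,110,80),(35,255,255))
    m=cv2.morphologyEx(m,cv2.MORPH_CLOSE,np.ones((7,7)))
    out=[]
    for c in cv2.findContours(m,cv2.RETR_EXTERNAL,cv2.CHAIN_APPROX_NONE)[0]:
        if cv2.contourArea(c)<250: continue
        W=onplane(n,c.reshape(-1,2),z,E)[:,:2]*1000
        (cx,cy),(w,h),a=cv2.minAreaRect(W.astype(np.float32))
        if w<h: w,h,a=h,w,a+90
        if not(50<w<85 and 25<h<50): continue
        out.append((np.array([cx,cy])/1000,(w,h),a,c))
    return out
E
python3 - <<'E'
from h import *
im=cv2.imread("pics/top0.png"); E=ext("top")
for p in plates("top",im,E): print(p[0].round(4),np.round(p[1],1),round(p[2],1), p[3].reshape(-1,2).mean(0).round(0))
print("knob",onplane("top",[[205.2,228]],.048,E))
q=np.array([[33,182],[343,206],[38,55],[345,72]])/2.5+[130,190]   # fixture corners approx
print(onplane("top",q,.013,E).round(3))
q=np.array([[340,90],[437,95],[385,50],[355,105],[410,107]])/2.5+[130,190]
print("pin",onplane("top",q,.11,E).round(3))
# knob refine
g=cv2.cvtColor(im,cv2.COLOR_BGR2GRAY)[215:242,190:222]; print(g[::2,::2])
E
```

```text
[ 0.424  -0.2123] [65.7 36.8] 91.0 [381. 269.]
[ 0.4288 -0.1108] [67.4 34.7] 91.4 [332. 266.]
[ 0.5025 -0.218 ] [65.8 35.8] 74.6 [384. 231.]
[ 0.5101 -0.1339] [66.9 35.5] 78.8 [343. 226.]
knob [[0.49796734 0.1457046  0.048     ]]
[[0.424 0.279 0.013]
 [0.411 0.02  0.013]
 [0.53  0.279 0.013]
 [0.522 0.022 0.013]]
pin [[ 0.502  0.021  0.11 ]
 [ 0.5   -0.051  0.11 ]
 [ 0.533 -0.012  0.11 ]
 [ 0.491  0.01   0.11 ]
 [ 0.491 -0.031  0.11 ]]
[[232 232 230 233 232 233 234 232 235 235 239 245 244 240 237 229]
 [231 231 230 231 230 229 230 230 230 231 231 232 231 229 231 230]
 [232 230 232 231 231 230 231 231 231 229 230 230 231 231 232 233]
 [234 230 231 232 232 233 232 233 235 232 230 231 231 232 231 232]
 [235 230 210 203 170 212 199  53 127 253 238 239 241 238 233 230]
 [232 232 230 233 235 166  79  97  82  61 252 240 241 240 233 232]
 [231 231 230 231 239  52 154 143 132  91 140 233 230 232 231 231]
 [230 231 232 230 232  59 148 141 135  86 149 235 230 233 231 231]
 [241 238 235 235 240 134  75  96  90  55 203 234 231 232 230 232]
 [110 108 103  75  89 126 159  93 111 182 233 240 247 244 240 235]
 [137 134 138 133 138 159 238 233 236 233 237 225 121 115 112 110]
 [140 140 143 140 144 158 246 247 247 242 241 184 144 137 140 137]
 [135 136 134 132 136 135 136 143 137 139 136 136 143 143 139 142]
 [134 138 140 141 138 140 137 141 139 143 141 140 141 140 147 142]]
```

```bash
cat >> h.py <<'E'
def down(yaw): return R.from_euler('xyz',[np.pi,0,yaw]).as_matrix()
def rel(p,Rm=None,s=None):
    T=Tool(s); 
    t=T[:3,:3].T@(np.array(p)-T[:3,3]); r=np.zeros(3) if Rm is None else R.from_matrix(T[:3,:3].T@Rm).as_rotvec()
    print('rel',t.round(4).tolist(),r.round(3).tolist()); return t,r
def st():
    s=telemetry.observe(); print('t',round(s['clock'],2),'p',s['position'].round(4),'rpy',s['tool_rot'].round(3),'F',s['force'].round(1),'w',round(s['grip_width'],4),'q',s['qpos'].round(2)); return s
E
python3 - <<'E'
from h import *
rel([.43,.15,.26],down(np.pi-.05))
E
```

```text
rel [-0.3632, -0.35, -0.0288] [-0.001, -0.0, -0.262]
```

Call:
carry_out([
  [-0.363,-0.35,-0.029,0,0,-0.262,0],
  [-0.363,-0.35,-0.029,0,0,-0.262,0],
  [-0.363,-0.35,-0.029,0,0,-0.262,0],
  [-0.363,-0.35,-0.029,0,0,-0.262,0],
  [-0.363,-0.35,-0.029,0,0,-0.262,0],
  [-0.363,-0.35,-0.029,0,0,-0.262,0],
  [-0.363,-0.35,-0.029,0,0,-0.262,0],
  [-0.363,-0.35,-0.029,0,0,-0.262,0],
  [-0.363,-0.35,-0.029,0,0,-0.262,0],
  [-0.363,-0.35,-0.029,0,0,-0.262,0],
])

```text
clock: 1.35
position: [0.4297, 0.1504, 0.2602]
tool_rot: [3.142, -0.0, 3.091]
force: [-0.5, 0.1, 0.1]
grip_width: 0.0854
```

```bash
python3 - <<'E'
from h import *
s=st()
im,d=imaging.grab_frame("wrist"); cv2.imwrite("pics/w1.png",im)
E=ext("wrist",s); np.save("pics/w1E.npy",E); np.save("pics/w1d.npy",d); st()
E
```

```text
t 1.35 p [0.4297 0.1504 0.2602] rpy [ 3.142 -0.     3.091] F [-0.5  0.1  0.1] w 0.0854 q [-0.54  0.21  0.09  1.99 -0.02  0.93  1.08]
t 1.4 p [0.4294 0.1511 0.2601] rpy [ 3.141 -0.     3.093] F [-0.9 -0.4 -0.3] w 0.0854 q [-0.54  0.21  0.09  2.   -0.02  0.93  1.08]
```

View pics/w1.png

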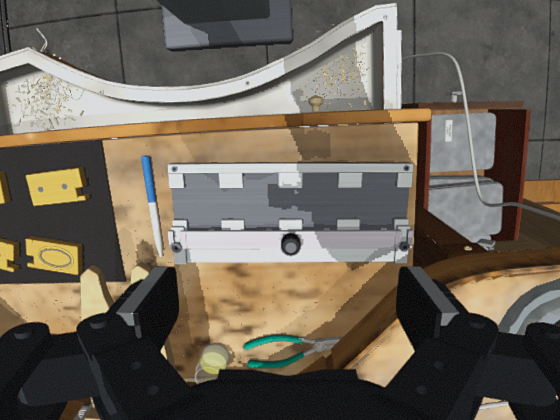

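```bash
python3 - <<'E'
import cv2
im=cv2.imread("pics/w1.png"); cv2.imwrite("pics/w1c.png",cv2.resize(im[155:270,160:425],None,fx=3,fy=3,interpolation=cv2.INTER_CUBIC))
E
```

```text
(no output)
```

View pics/w1c.png

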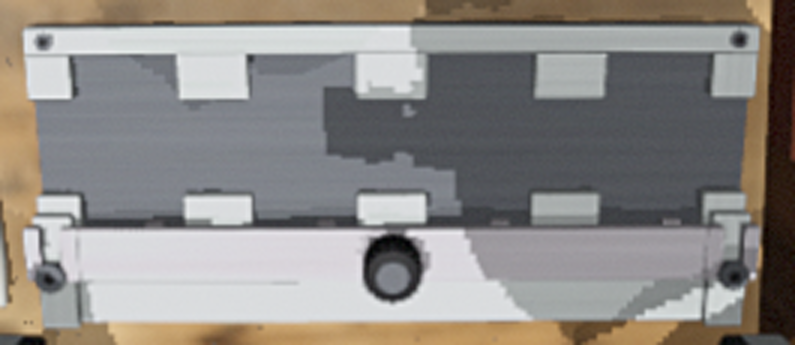

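```bash
python3 - <<'E'
from h import *
E=np.load("pics/w1E.npy")
def f(q,z): return onplane("wrist",np.array(q,float)/3+[160-.33,155-.33],z,E)[:,:2]
A=f([(178,98),(248,98),(356,98),(426,98),(535,98),(605,98)],.013); B=f([(184,193),(252,193),(357,193),(428,193),(531,193),(600,193)],.013)
print(A.round(4).tolist());print(B.round(4).tolist())
C=(A[0::2]+A[1::2])/2; D=(B[0::2]+B[1::2])/2
print("gaps",C.round(4).tolist(),D.round(4).tolist(),"slot w",(D-C).round(4).tolist())
mid=(C+D)/2; print("mid",mid.round(4).tolist())
v=mid[2]-mid[0]; print("pitch",np.linalg.norm(v)/2,"yaw",np.arctan2(-v[0],v[1]))
print("near wall",f([(120,53),(300,53),(480,53),(660,53)],.013).round(4).tolist())
print("corners",f([(24,25),(758,22)],.013).round(4).tolist())
print("knob",f([(394,278)],.048).round(4), "bar front edge",f([(80,227),(700,227)],.026).round(4).tolist())
d=np.load("pics/w1d.npy"); print(cloud("wrist",d,E)[155+92,160+131], cloud("wrist",d,E)[155+15,160+130],cloud("wrist",d,E)[200,220])
E
```

```text
[[0.4395, 0.0774], [0.4408, 0.1025], [0.4428, 0.1412], [0.444, 0.1661], [0.4459, 0.2052], [0.4471, 0.2304]]
[[0.475, 0.0762], [0.4762, 0.1012], [0.4781, 0.1396], [0.4794, 0.1655], [0.4813, 0.2032], [0.4826, 0.2286]]
gaps [[0.4401, 0.09], [0.4434, 0.1537], [0.4465, 0.2178]] [[0.4756, 0.0887], [0.4787, 0.1525], [0.4819, 0.2159]] slot w [[0.0354, -0.0013], [0.0354, -0.0011], [0.0354, -0.0019]]
mid [[0.4579, 0.0893], [0.4611, 0.1531], [0.4642, 0.2168]]
pitch 0.06384775898377473 yaw -0.04985215956875791
near wall [[0.4221, 0.0582], [0.4255, 0.1223], [0.4287, 0.1859], [0.4317, 0.2502]]
corners [[0.4102, 0.0247], [0.422, 0.2854]]
knob [[0.4986 0.1517]] bar front edge [[0.4821, 0.0399], [0.4933, 0.2625]]
[0.4981311  0.15175208 0.04825905] [0.42474812 0.15453977 0.01250205] [0.45523049 0.07563843 0.00542808]
```

```bash
python3 - <<'E'
from h import *
rel([.4985,.1515,.11],down(np.pi-.05))
E
```

```text
rel [-0.069, 0.0037, 0.1501] [0.0, -0.0, 0.001]
```

Call:
carry_out([
  [-0.03,0.002,0.06,0,0,0,0],
  [-0.069,0.0035,0.12,0,0,0,0],
  [-0.069,0.0035,0.15,0,0,0,0],
  [-0.069,0.0035,0.15,0,0,0,0],
])

```text
clock: 1.9
position: [0.497, 0.1511, 0.1079]
tool_rot: [-3.14, -0.005, 3.093]
force: [-0.2, 0.1, 1.0]
grip_width: 0.0854
```

```bash
python3 - <<'E'
from h import *
s=st()
im,d=imaging.grab_frame("wrist"); cv2.imwrite("pics/w2.png",im)
E=ext("wrist",s); print(proj("wrist",[[.4985,.1515,.048]],E))
E
```

```text
t 1.9 p [0.497  0.1511 0.1079] rpy [-3.14  -0.005  3.093] F [-0.2  0.1  1. ] w 0.0854 q [-0.47  0.54  0.08  1.98 -0.07  0.63  1.18]
[[287.18445194 232.12050792]]
```

View pics/w2.png

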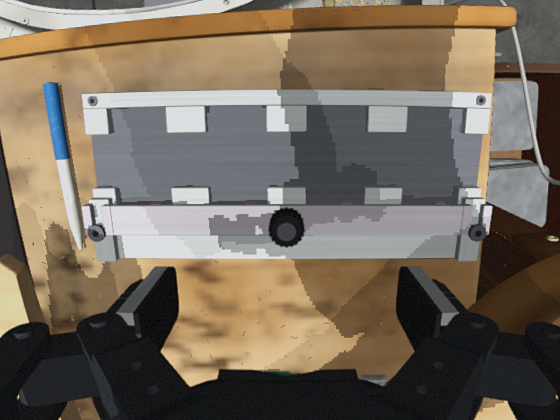

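Call:
carry_out([
  [-0.0015,0,0.04,0,0,0,0],
  [-0.0015,0,0.072,0,0,0,0],
  [-0.0015,0,0.077,0,0,0,0],
  [-0.0015,0,0.077,0,0,0,255],
  [-0.0015,0,0.077,0,0,0,255],
  [-0.0015,0,0.077,0,0,0,255],
  [-0.0015,0,0.077,0,0,0,255],
  [-0.0015,0,0.077,0,0,0,255],
], force=40)

```text
clock: 2.95
position: [0.5008, 0.1502, 0.034]
tool_rot: [3.141, 0.001, 3.091]
force: [-1.3, -1.0, 13.5]
grip_width: 0.0181
```

```bash
python3 -c "
from h import *
st()"
```

```text
t 2.95 p [0.5008 0.1502 0.034 ] rpy [3.141e+00 1.000e-03 3.091e+00] F [-1.3 -1.  13.5] w 0.0181 q [-0.45  0.67  0.06  2.   -0.08  0.47  1.19]
```

Call:
carry_out([
  [-0.003,0,-0.003,0,0,0,255],
  [-0.008,0,-0.003,0,0,0,255],
  [-0.014,0,-0.003,0,0,0,255],
  [-0.019,0,-0.003,0,0,0,255],
  [-0.021,0,-0.003,0,0,0,255],
  [-0.021,0,-0.003,0,0,0,255],
  [-0.021,0,-0.003,0,0,0,255],
])

```text
clock: 3.82
position: [0.5174, 0.1494, 0.035]
tool_rot: [-3.14, -0.008, 3.093]
force: [-19.2, 4.3, -11.7]
grip_width: 0.0181
```

```bash
python3 -c "
from h import *
st()"
```

```text
t 3.83 p [0.5174 0.1494 0.035 ] rpy [-3.14  -0.008  3.093] F [-19.2   4.3 -11.7] w 0.0181 q [-0.43  0.69  0.06  1.96 -0.08  0.51  1.2 ]
```

Call:
carry_out([
  [0.002,0,0,0,0,0,0],
  [0.002,0,0,0,0,0,0],
  [0.002,0,0,0,0,0,0],
  [0.002,0,-0.05,0,0,0,0],
  [0.03,0,-0.11,0,0,0,0],
  [0.07,0,-0.17,0,0,0,0],
  [0.085,0,-0.22,0,0,0,0],
  [0.085,0,-0.22,0,0,0,0],
])

```text
clock: 4.82
position: [0.4372, 0.1543, 0.2605]
tool_rot: [3.138, 0.006, 3.092]
force: [-0.2, -0.2, -0.4]
grip_width: 0.0854
```

```bash
python3 - <<'E'
from h import *
s=st()
im,d=imaging.grab_frame("wrist"); cv2.imwrite("pics/w3.png",im); E=ext("wrist",s);np.save("pics/w3E.npy",E)
cv2.imwrite("pics/w3c.png",cv2.resize(im[155:290,160:425],None,fx=3,fy=3,interpolation=cv2.INTER_CUBIC))
E
```

```text
t 4.83 p [0.4372 0.1543 0.2605] rpy [3.138 0.006 3.092] F [-0.2 -0.2 -0.4] w 0.0854 q [-0.56  0.22  0.11  1.98 -0.03  0.93  1.09]
```

View pics/w3c.png

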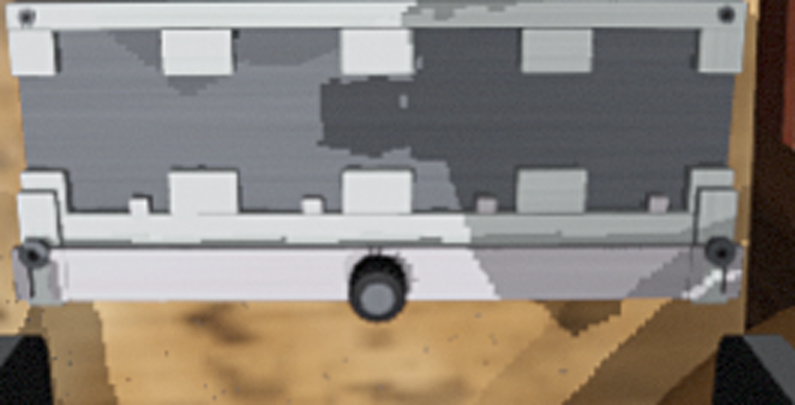

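```bash
python3 - <<'E'
from h import *
E=np.load("pics/w3E.npy")
def f(q,z): return onplane("wrist",np.array(q,float)/3+[160-.33,155-.33],z,E)[:,:2]
N=np.array([[.4563,.0573],[.4595,.1212],[.4627,.1849],[.4658,.2488]])
ex=np.array([np.cos(.05),-np.sin(.05)]);ey=np.array([np.sin(.05),np.cos(.05)])
k=f([(139,197),(312,197),(486,197),(657,197)],.013)
print([(round((p-n)@ex,4),round((p-n)@ey,4)) for p,n in zip(k,N)]) # expect 34.5-6=28.5, 8
print("knob",f([(377,296)],.048), "front edge mid", f([(375,3)],.013))
print("walls far",[( (p-n)@ex).round(4) for p,n in zip(f([(100,212),(290,212),(460,212),(630,212)],.013),N)])
print("near walls",[( (p-n)@ex).round(4) for p,n in zip(f([(100,29),(290,29),(460,29),(630,29)],.013),N)])
C=f([(162,50),(232,50),(341,50),(411,50),(521,50),(592,50),(168,190),(238,190),(342,190),(412,190),(516,190),(586,190)],.013)
print(C.reshape(-1,2,2).mean(1)@ey - np.array([N[i:i+2].mean(0)@ey for i in (0,1,2,0,1,2)]))
# move to view plates
rel([.42,-.17,.28],down(np.pi))
E
```

```text
[(np.float64(0.0283), np.float64(0.0082)), (np.float64(0.0283), np.float64(0.008)), (np.float64(0.0283), np.float64(0.0081)), (np.float64(0.0285), np.float64(0.0075))]
knob [[0.51411522 0.15032447]] front edge mid [[0.41841922 0.1544086 ]]
walls far [np.float64(0.0342), np.float64(0.0341), np.float64(0.0341), np.float64(0.0342)]
near walls [np.float64(-0.0338), np.float64(-0.0335), np.float64(-0.0336), np.float64(-0.0338)]
[-2.70549033e-05 -4.21712390e-04 -2.03916762e-04  1.90488077e-05
 -5.14570434e-05 -3.89353587e-05]
rel [0.0009, -0.3244, -0.0222] [0.002, 0.004, -0.049]
```

Call:
carry_out([
  [0.001,-0.324,-0.022,0,0,-0.049,0],
  [0.001,-0.324,-0.022,0,0,-0.049,0],
  [0.001,-0.324,-0.022,0,0,-0.049,0],
  [0.001,-0.324,-0.022,0,0,-0.049,0],
  [0.001,-0.324,-0.022,0,0,-0.049,0],
  [0.001,-0.324,-0.022,0,0,-0.049,0],
  [0.001,-0.324,-0.022,0,0,-0.049,0],
  [0.001,-0.324,-0.022,0,0,-0.049,0],
])

```text
clock: 5.88
position: [0.4196, -0.1687, 0.2778]
tool_rot: [3.141, -0.001, -3.141]
force: [0.0, -0.5, 0.2]
grip_width: 0.0853
```

```bash
cat >> h.py <<'E'
def look(name):
    s=st(); im,d=imaging.grab_frame("wrist"); E=ext("wrist",s); cv2.imwrite(f"pics/{name}.png",im); np.save(f"pics/{name}E.npy",E); np.save(f"pics/{name}d.npy",d)
    for p in plates("wrist",im,E):
        print(p[0].round(4),np.round(p[1],1),round(p[2],1),p[3].reshape(-1,2).mean(0).round(0))
    return im,d,E,s
E
python3 - <<'E'
from h import *
look("w4")
E
```

```text
t 5.88 p [ 0.4196 -0.1687  0.2778] rpy [ 3.141e+00 -1.000e-03 -3.141e+00] F [ 0.  -0.5  0.2] w 0.0853 q [-0.03  0.19  0.33  1.99 -0.08  0.97  1.91]
[ 0.5095 -0.1318] [67.  38.9] 78.9 [317. 249.]
[ 0.502  -0.2154] [66.9 39. ] 74.7 [246. 243.]
[ 0.4279 -0.1087] [66.8 36.8] 92.9 [342. 180.]
[ 0.4242 -0.2099] [66.3 37. ] 89.9 [248. 176.]
```

View pics/w4.png

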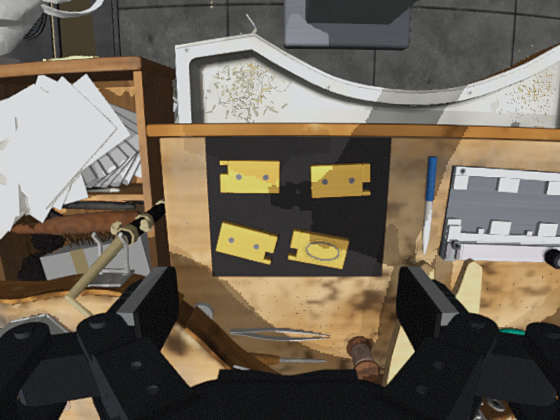

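```bash
python3 - <<'E'
from h import *
im=cv2.imread("pics/w4.png"); cv2.imwrite("pics/w4c.png",cv2.resize(im[150:280,200:400],None,fx=4,fy=4,interpolation=cv2.INTER_CUBIC))
rel([.5095,-.1318,.10],down(1.379))
E
```

```text
rel [-0.09, 0.0367, 0.1779] [-0.0, -0.001, 1.764]
```

View pics/w4c.png

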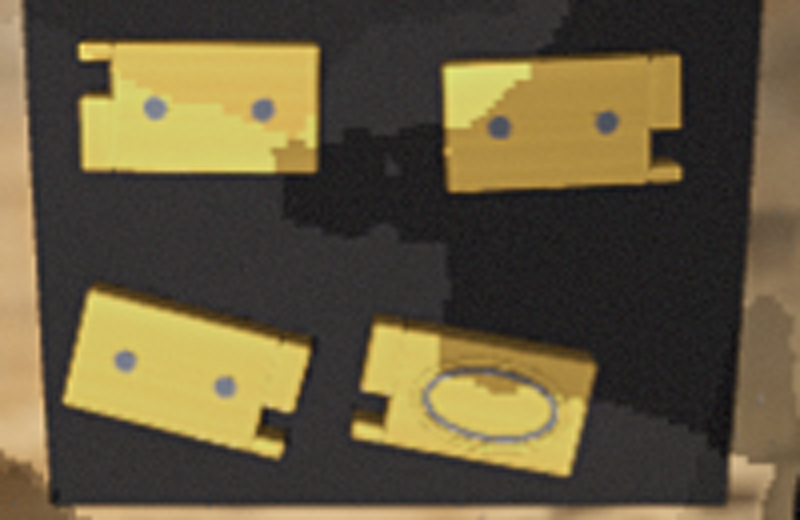

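Call:
carry_out([
  [-0.05,0.02,0,0,0,0.18,70],
  [-0.09,0.0367,0.03,0,0,0.36,70],
  [-0.09,0.0367,0.08,0,0,0.54,70],
  [-0.09,0.0367,0.12,0,0,0.72,70],
  [-0.09,0.0367,0.15,0,0,0.9,70],
  [-0.09,0.0367,0.178,0,0,1.08,70],
  [-0.09,0.0367,0.178,0,0,1.26,70],
  [-0.09,0.0367,0.178,0,0,1.44,70],
  [-0.09,0.0367,0.178,0,0,1.62,70],
  [-0.09,0.0367,0.178,0,0,1.764,70],
])

```text
clock: 7.18
position: [0.5096, -0.1319, 0.1001]
tool_rot: [-3.141, -0.0, 1.373]
force: [-0.6, -0.2, -1.0]
grip_width: 0.0618
```

```bash
python3 - <<'E'
from h import *
look("w5")
rel([.5105,-.1318,.005],down(1.379))
E
```

```text
t 7.17 p [ 0.5096 -0.1319  0.1001] rpy [-3.141 -0.     1.373] F [-0.6 -0.2 -1. ] w 0.0618 q [-0.3   0.65  0.62  1.99 -0.59  0.68  0.5 ]
[ 0.5035 -0.2134] [70.6 36. ] 74.8 [301. 326.]
[ 0.5107 -0.1308] [66.5 36. ] 78.9 [288. 217.]
[ 0.4302 -0.1085] [65.8 38.7] 92.9 [158. 202.]
rel [0.0001, 0.0009, 0.095] [-0.001, -0.0, -0.012]
```

View pics/w5.png

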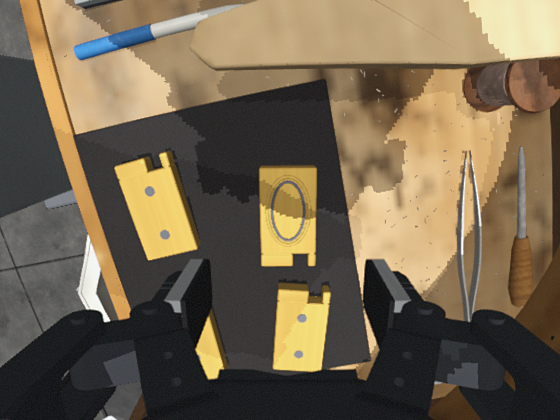

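Call:
carry_out([
  [0.001,0.001,0.05,0,0,-0.008,70],
  [0.001,0.001,0.085,0,0,-0.008,70],
  [0.001,0.001,0.095,0,0,-0.008,70],
  [0.001,0.001,0.095,0,0,-0.008,255],
  [0.001,0.001,0.095,0,0,-0.008,255],
  [0.001,0.001,0.095,0,0,-0.008,255],
  [0.001,0.001,0.095,0,0,-0.008,255],
  [0.001,0.001,0.095,0,0,-0.008,255],
], force=60)

```text
clock: 8.22
position: [0.5113, -0.1326, 0.0066]
tool_rot: [3.14, -0.0, 1.385]
force: [-2.4, 1.4, 9.8]
grip_width: 0.034
```

```bash
python3 - <<'E'
from h import *
st()
E
```

```text
t 8.22 p [ 0.5113 -0.1326  0.0066] rpy [ 3.14  -0.     1.385] F [-2.4  1.4  9.8] w 0.034 q [-0.18  0.79  0.46  2.01 -0.72  0.5   0.62]
```

Call:
carry_out([
  [0,0,-0.03,0,0,0,255],
  [0,0,-0.08,0,0,0,255],
  [0,0,-0.14,0,0,0,255],
  [0,0,-0.17,0,0,0,255],
  [0,0,-0.17,0,0,0,255],
])

```text
clock: 8.85
position: [0.5117, -0.1325, 0.1777]
tool_rot: [3.137, -0.001, 1.385]
force: [0.7, 0.0, -2.9]
grip_width: 0.0334
```

```bash
python3 - <<'E'
from h import *
st()
rel([.4645,.1849,.14],down(3.0916))
E
```

```text
t 8.85 p [ 0.5117 -0.1325  0.1777] rpy [ 3.137e+00 -1.000e-03  1.385e+00] F [ 0.7  0.  -2.9] w 0.0334 q [-0.38  0.55  0.74  1.94 -0.49  0.84  0.43]
rel [0.3032, -0.105, 0.0376] [0.004, 0.003, -1.706]
```

Call:
carry_out([
  [0.04,-0.01,0,0,0,-0.18,255],
  [0.09,-0.03,0,0,0,-0.36,255],
  [0.14,-0.05,0,0,0,-0.54,255],
  [0.19,-0.07,0,0,0,-0.72,255],
  [0.24,-0.085,0,0,0,-0.9,255],
  [0.28,-0.1,0,0,0,-1.08,255],
  [0.303,-0.105,0,0,0,-1.26,255],
  [0.303,-0.105,0.02,0,0,-1.44,255],
  [0.303,-0.105,0.038,0,0,-1.62,255],
  [0.303,-0.105,0.038,0,0,-1.706,255],
])

```text
clock: 10.1
position: [0.4622, 0.1842, 0.1355]
tool_rot: [-3.14, -0.003, 3.095]
force: [0.2, -0.3, -2.7]
grip_width: 0.0339
```

```bash
python3 - <<'E'
from h import *
look("w6")
E
```

```text
t 10.1 p [0.4622 0.1842 0.1355] rpy [-3.140e+00 -3.000e-03  3.095e+00] F [ 0.2 -0.3 -2.7] w 0.0339 q [-0.69  0.48  0.26  2.03 -0.19  0.66  1.21]
```

View pics/w6.png

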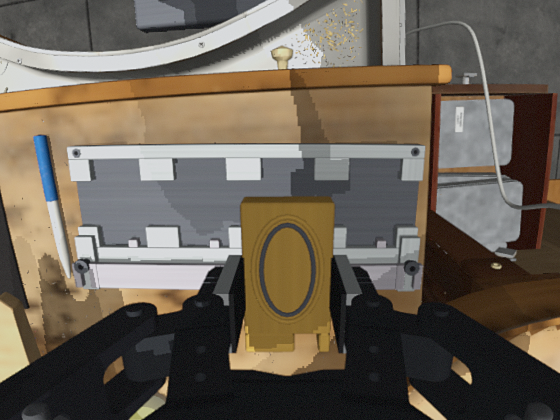

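```bash
cat >> h.py <<'E'
NEST=np.array([[.4563,.0573],[.4595,.1212],[.4627,.1849],[.4658,.2488]])
EX=np.array([np.cos(.05),-np.sin(.05)]);EY=np.array([np.sin(.05),np.cos(.05)])
def held(px,E,s,h=.0084):
    "px: near-left, near-right corners of held plate top face (pixels); gives plate centre offset in fixture axes and yaw"
    P=onplane("wrist",px,s['position'][2]+h,E)[:,:2]
    v=P[1]-P[0]; yaw=np.arctan2(-v[0],v[1]); ex=np.array([np.cos(yaw),np.sin(yaw)])
    c=P.mean(0)+ex*.033
    print("width",np.linalg.norm(v),"yaw",yaw,"centre",c.round(4),"off from tcp EX,EY",((c-s['position'][:2])@EX).round(4),((c-s['position'][:2])@EY).round(4))
    return c
E
python3 - <<'E'
from h import *
s=telemetry.observe(); E=np.load("pics/w6E.npy")
im=cv2.imread("pics/w6.png"); cv2.imwrite("pics/w6c.png",cv2.resize(im[185:225,230:350],None,fx=6,fy=6,interpolation=cv2.INTER_CUBIC))
c=held([(242.5,198.5),(333.5,197.5)],E,s)
E
```

```text
width 0.033753092339640994 yaw -0.033938868056231745 centre [0.4609 0.1854] off from tcp EX,EY -0.0018 0.0011
```

View pics/w6c.png

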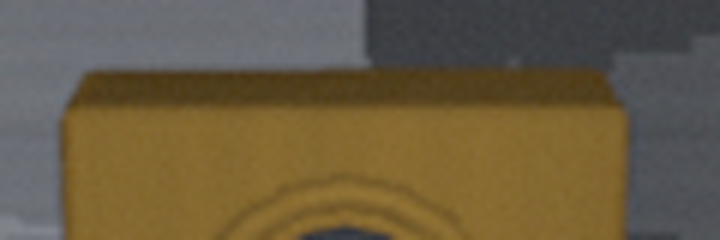

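```bash
python3 - <<'E'
from h import *
s=telemetry.observe(); E=np.load("pics/w6E.npy")
c=held([(240.4,202.5),(334.4,202.3)],E,s)
rel([*(NEST[2]-(c-s['position'][:2])),.03],down(3.0916))
rel([*(NEST[2]-(c-s['position'][:2])),.0096],down(3.0916))
E
```

```text
width 0.03497565933693936 yaw -0.04303623553198168 centre [0.4625 0.1848] off from tcp EX,EY -0.0001 0.0006
rel [-0.0004, 0.0002, 0.1061] [-0.001, -0.002, 0.007]
rel [-0.0004, 0.0002, 0.1265] [-0.001, -0.002, 0.007]
```

Call:
carry_out([
  [0,0,0.05,0,0,0.005,255],
  [0,0,0.09,0,0,0.005,255],
  [0,0,0.106,0,0,0.005,255],
  [0,0,0.106,0,0,0.005,255],
])

```text
clock: 10.65
position: [0.4631, 0.1843, 0.0309]
tool_rot: [-3.141, -0.001, 3.085]
force: [0.2, -0.4, -1.1]
grip_width: 0.0341
```

```bash
python3 - <<'E'
from h import *
im,d,E,s=look("w7")
cv2.imwrite("pics/w7c.png",cv2.resize(im[80:360,180:400],None,fx=2.6,fy=2.1,interpolation=cv2.INTER_CUBIC))
E
```

```text
t 10.65 p [0.4631 0.1843 0.0309] rpy [-3.141e+00 -1.000e-03  3.085e+00] F [ 0.2 -0.4 -1.1] w 0.0341 q [-0.63  0.66  0.18  2.07 -0.26  0.43  1.26]
[0.4736 0.1842] [79.3 41.6] 177.0 [288. 277.]
```

View pics/w7c.png

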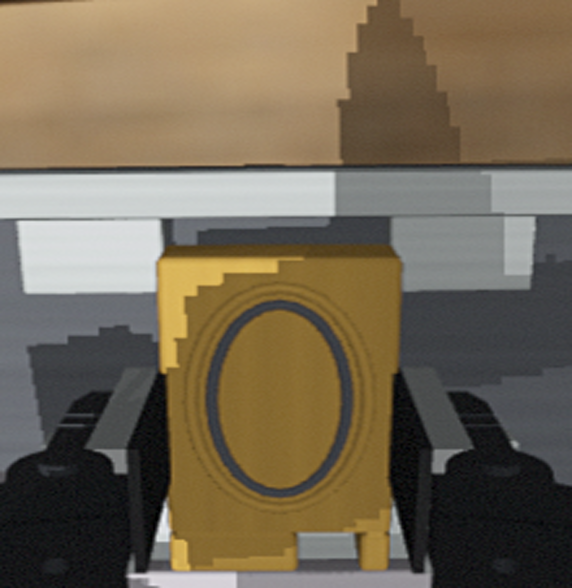

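```bash
python3 - <<'E'
from h import *
s=telemetry.observe(); E=np.load("pics/w7E.npy")
f=lambda q,z:onplane("wrist",np.array(q,float)/[2.6,2.1]+[180,80],z,E)[:,:2]
for z in (.0273,): 
  P=f([(166,246),(392,245)],z); print(P, np.linalg.norm(P[1]-P[0]), (P.mean(0)-NEST[2])@EX,(P.mean(0)-NEST[2])@EY)
P=f([(158,257),(401,257)],.0393); print(P,np.linalg.norm(P[1]-P[0]), (P.mean(0)-NEST[2])@EX,(P.mean(0)-NEST[2])@EY)
P=f([(163,217),(391,216)],.013); print("wall",P,np.linalg.norm(P[1]-P[0]), (P.mean(0)-NEST[2])@EX,(P.mean(0)-NEST[2])@EY)
E
```

```text
[[0.43033111 0.16899658]
 [0.43210399 0.20419465]] 0.03524268603986079 -0.03152785183149336 0.00012002655559815877
[[0.42959548 0.16925901]
 [0.43154853 0.20412973]] 0.03492536981303022 -0.032177526719500735 0.00018639505484195013
wall [[0.42725859 0.16712884]
 [0.42920786 0.20574358]] 0.03866390027844298 -0.03450047553446677 -0.00018833148731080008
```

Call:
carry_out([
  [0.0008,0,0.008,0,0,0,255],
  [0.0008,0,0.014,0,0,0,255],
  [0.0008,0,0.018,0,0,0,255],
  [0.0008,0,0.021,0,0,0,255],
  [0.0008,0,0.022,0,0,0,255],
])

```text
clock: 11.32
position: [0.4627, 0.1846, 0.0095]
tool_rot: [3.141, -0.0, 3.086]
force: [-5.9, -2.0, 25.4]
grip_width: 0.0338
```

```bash
python3 - <<'E'
from h import *
im,d,E,s=look("w8")
cv2.imwrite("pics/w8c.png",cv2.resize(im[80:360,180:400],None,fx=2.6,fy=2.1,interpolation=cv2.INTER_CUBIC))
E
```

```text
t 11.32 p [0.4627 0.1846 0.0095] rpy [ 3.141 -0.     3.086] F [-5.9 -2.  25.4] w 0.0338 q [-0.61  0.7   0.16  2.07 -0.27  0.38  1.27]
[0.4629 0.185 ] [68.6 36.2] 177.0 [288. 276.]
```

View pics/w8c.png

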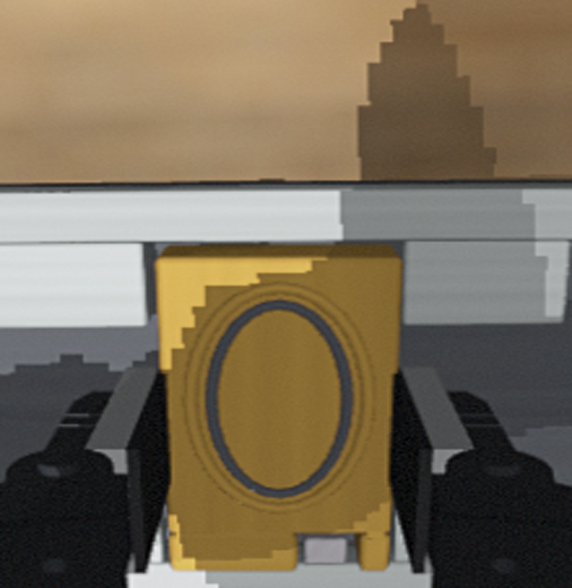

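Call:
carry_out([
  [0,0,-0.002,0,0,0,105],
  [0,0,-0.002,0,0,0,105],
  [0,0,-0.002,0,0,0,105],
  [0,0,-0.03,0,0,0,105],
  [0,0,-0.08,0,0,0,105],
  [0,0,-0.13,0,0,0,60],
  [0.03,0,-0.16,0,0,0,0],
  [0.03,0,-0.16,0,0,0,0],
])

```text
clock: 12.38
position: [0.4322, 0.187, 0.1711]
tool_rot: [3.139, 0.002, 3.087]
force: [1.1, 0.8, -0.5]
grip_width: 0.0851
```

```bash
cat >> h.py <<'E'
def seat(i,d,E):
    "median height over plate top and neighbours from wrist depth"
    P=cloud("wrist",d,E).reshape(-1,3); n=NEST[i]
    ok=(d.reshape(-1)>0.05); P=P[ok]
    a=(P[:,:2]-n)@EX; b=(P[:,:2]-n)@EY
    m=(abs(a)<.028)&(abs(b)<.013); f=(abs(a+.04)<.003)&(abs(b)<.03)
    q=[np.median(P[m&(a>lo)&(a<lo+.014),2]) for lo in (-.028,-.014,0,.014)]
    print("nest",i+1,"plate z",np.round(q,4),"frame top",np.median(P[f,2]).round(4))
E
python3 - <<'E'
from h import *
im,d,E,s=look("w9")
for i in range(4): seat(i,d,E)
cv2.imwrite("pics/w9c.png",cv2.resize(im[100:300,100:480],None,fx=2.1,fy=2.1,interpolation=cv2.INTER_CUBIC))
E
```

```text
t 12.38 p [0.4322 0.187  0.1711] rpy [3.139e+00 2.000e-03 3.087e+00] F [ 1.1  0.8 -0.5] w 0.0851 q [-0.77  0.38  0.3   2.07 -0.17  0.71  1.15]
[0.4626 0.185 ] [65.8 35.7] 176.8 [286. 229.]
nest 1 plate z [0.0059 0.0059 0.0058 0.0059] frame top 0.0127
nest 2 plate z [0.2386 0.0059 0.0059 0.006 ] frame top 0.2338
nest 3 plate z [0.0183 0.0182 0.0183 0.0181] frame top 0.2521
nest 4 plate z [0.2388 0.0062 0.0062 0.0063] frame top 0.2327
```

View pics/w9c.png

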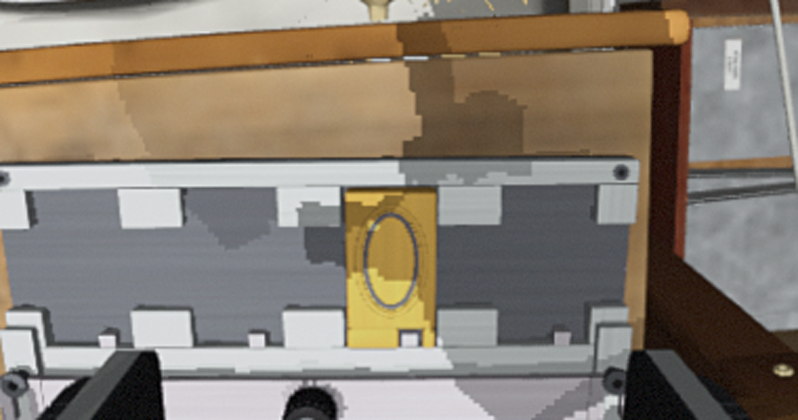

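```bash
cat >> h.py <<'E'
def tilt(yaw,th): return down(yaw)@R.from_rotvec([0,th,0]).as_matrix()
E
python3 - <<'E'
from h import *
rel([.47,-.15,.22],down(1.304))
E
```

```text
rel [-0.0557, -0.3343, -0.0504] [0.002, -0.0, 1.783]
```

Call:
carry_out([
  [0,-0.03,-0.05,0,0,0.18,0],
  [-0.01,-0.08,-0.05,0,0,0.36,0],
  [-0.02,-0.13,-0.05,0,0,0.54,0],
  [-0.03,-0.18,-0.05,0,0,0.72,0],
  [-0.04,-0.23,-0.05,0,0,0.9,0],
  [-0.05,-0.28,-0.05,0,0,1.08,0],
  [-0.056,-0.32,-0.05,0,0,1.26,0],
  [-0.056,-0.334,-0.05,0,0,1.44,0],
  [-0.056,-0.334,-0.05,0,0,1.62,0],
  [-0.056,-0.334,-0.05,0,0,1.78,0],
])

```text
clock: 13.68
position: [0.47, -0.1512, 0.2183]
tool_rot: [-3.141, 0.002, 1.299]
force: [-0.2, 0.6, -0.2]
grip_width: 0.0853
```

Call:
carry_out([
  [0,0,0,0,-0.18,0,0],
  [0,0,0,0,-0.36,0,0],
  [0,0,0,0,-0.54,0,0],
  [0,0,0,0,-0.72,0,0],
  [0,0,0,0,-0.785,0,0],
  [0,0,0,0,-0.785,0,0],
])

```text
clock: 14.42
position: [0.4704, -0.15, 0.2182]
tool_rot: [-3.139, 0.789, 1.31]
force: [0.1, -1.0, -0.2]
grip_width: 0.0856
```

```bash
python3 - <<'E'
from h import *
s=st(); print(Tool(s)[:3,2])
im,d=imaging.grab_frame("scene"); cv2.imwrite("pics/s1.png",im)
E
```

```text
t 14.43 p [ 0.4704 -0.15    0.2182] rpy [-3.139  0.789  1.31 ] F [ 0.1 -1.  -0.2] w 0.0856 q [-0.96  0.91  1.15  1.96 -0.04  0.89 -0.16]
[-0.1856773  -0.68487921 -0.7046023 ]
```

View pics/s1.png

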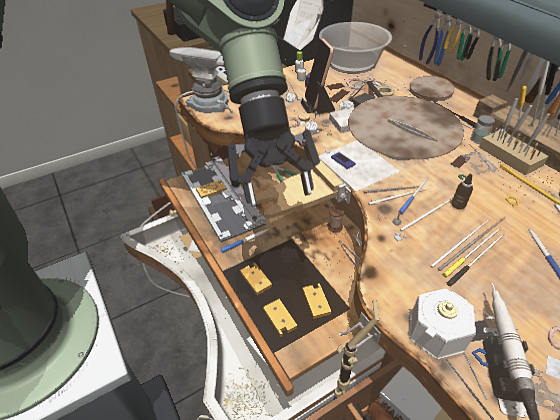

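Call:
carry_out([
  [0,0,0,0,0.18,0,0],
  [0,0,0,0,0.36,0,0],
  [0,0,0,0,0.54,0,0],
  [0,0,0,0,0.72,0,0],
  [0,0,0,0,0.9,0,0],
  [0,0,0,0,1.08,0,0],
  [0,0,0,0,1.26,0,0],
  [0,0,0,0,1.44,0,0],
  [0,0,0,0,1.57,0,0],
  [0,0,0,0,1.57,0,0],
])

```text
clock: 15.72
position: [0.4687, -0.1543, 0.2189]
tool_rot: [3.141, -0.787, 1.298]
force: [0.0, 0.7, 0.0]
grip_width: 0.0853
```

```bash
python3 - <<'E'
from h import *
s=st(); print(Tool(s)[:3,2])
E
```

```text
t 15.72 p [ 0.4687 -0.1543  0.2189] rpy [ 3.141 -0.787  1.298] F [0.  0.7 0. ] w 0.0853 q [ 0.32  0.61  0.46  1.9  -0.96  1.35  1.04]
[ 0.19136581  0.68153814 -0.70631784]
```

```bash
python3 - <<'E'
from h import *
rel([.43,-.115,.14],down(1.621))
E
```

```text
rel [-0.0365, -0.0479, 0.0751] [0.128, -0.779, -0.306]
```

Call:
carry_out([
  [0,-0.02,0.02,0.03,-0.18,-0.07,0],
  [-0.01,-0.04,0.04,0.06,-0.36,-0.14,0],
  [-0.02,-0.048,0.06,0.09,-0.54,-0.21,0],
  [-0.036,-0.048,0.075,0.12,-0.72,-0.28,0],
  [-0.036,-0.048,0.075,0.128,-0.779,-0.306,0],
  [-0.036,-0.048,0.075,0.128,-0.779,-0.306,0],
])

```text
clock: 16.48
position: [0.4318, -0.1094, 0.1417]
tool_rot: [3.14, 0.001, 1.633]
force: [0.3, 0.3, 0.5]
grip_width: 0.0853
```

```bash
python3 - <<'E'
from h import *
look("w10")
E
```

```text
t 16.48 p [ 0.4318 -0.1094  0.1417] rpy [3.140e+00 1.000e-03 1.633e+00] F [0.3 0.3 0.5] w 0.0853 q [-0.4   0.47  0.67  2.17 -0.48  0.65  0.67]
[ 0.5019 -0.2134] [69.9 38.9] 75.0 [362. 325.]
[ 0.4243 -0.2077] [70.4 36.1] 89.3 [269. 318.]
[ 0.4283 -0.108 ] [66.8 36. ] 93.1 [282. 197.]
```

View pics/w10.png

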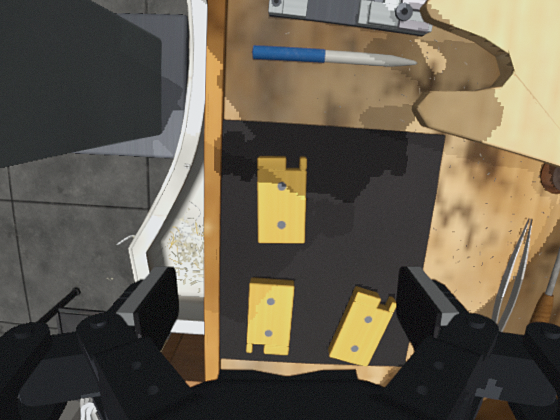

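```bash
python3 - <<'E'
from h import *
rel([.428,-.100,.08],tilt(1.624,-.785))
E
```

```text
rel [0.0105, -0.0031, 0.0617] [0.004, -0.785, 0.006]
```

Call:
carry_out([
  [0.003,-0.003,0.0,0,-0.18,0.003,70],
  [0.006,-0.003,0.02,0,-0.36,0.006,70],
  [0.01,-0.003,0.04,0,-0.54,0.006,70],
  [0.01,-0.003,0.06,0,-0.72,0.006,70],
  [0.0105,-0.003,0.062,0.004,-0.785,0.006,70],
  [0.0105,-0.003,0.062,0.004,-0.785,0.006,70],
])

```text
clock: 17.27
position: [0.4271, -0.1012, 0.0777]
tool_rot: [-3.134, 0.79, 1.629]
force: [-0.1, -0.6, -0.2]
grip_width: 0.062
```

```bash
python3 - <<'E'
from h import *
st();rel([.428,-.100,.0115],tilt(1.624,-.785))
im,d=imaging.grab_frame("scene"); cv2.imwrite("pics/s2.png",im)
E
```

```text
t 17.27 p [ 0.4271 -0.1012  0.0777] rpy [-3.134  0.79   1.629] F [-0.1 -0.6 -0.2] w 0.062 q [-1.12  1.12  1.02  2.25 -0.34  0.4   0.03]
rel [0.0479, 0.0013, 0.0458] [-0.004, 0.005, 0.003]
```

View pics/s2.png

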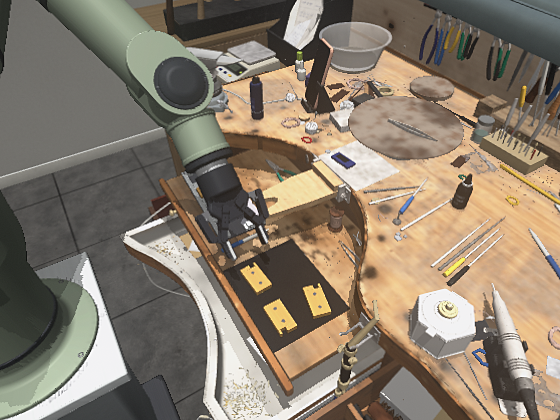

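Call:
carry_out([
  [0.024,0.001,0.023,0,0,0,70],
  [0.04,0.001,0.038,0,0,0,70],
  [0.048,0.001,0.046,0,0,0,70],
  [0.048,0.001,0.046,0,0,0,70],
  [0.048,0.001,0.046,0,0,0,255],
  [0.048,0.001,0.046,0,0,0,255],
  [0.048,0.001,0.046,0,0,0,255],
  [0.048,0.001,0.046,0,0,0,255],
  [0.048,0.001,0.046,0,0,0,255],
], force=70)

```text
clock: 18.45
position: [0.4282, -0.0993, 0.0133]
tool_rot: [-3.139, 0.786, 1.624]
force: [-2.4, 8.2, 16.9]
grip_width: 0.0329
```

```bash
python3 - <<'E'
from h import *
s=st();rel(s['position']+[0,0,.07],tilt(1.624,-.785)); rel(s['position']+[0,0,.09],tilt(1.624,.785))
E
```

```text
t 18.45 p [ 0.4282 -0.0993  0.0133] rpy [-3.139  0.786  1.624] F [-2.4  8.2 16.9] w 0.0329 q [-1.07  1.22  0.89  2.23 -0.41  0.31 -0.02]
rel [-0.0495, -0.0001, -0.0495] [-0.002, 0.001, -0.0]
rel [-0.0637, -0.0001, -0.0636] [-0.002, 1.571, -0.002]
```

Call:
carry_out([
  [-0.015,0,-0.015,0,0,0,255],
  [-0.04,0,-0.04,0,0,0,255],
  [-0.064,0,-0.064,0,0,0,255],
  [-0.064,0,-0.064,0,0,0,255],
])

```text
clock: 18.95
position: [0.4286, -0.099, 0.1042]
tool_rot: [-3.141, 0.784, 1.622]
force: [-0.2, -0.5, -3.0]
grip_width: 0.0328
```

Call:
carry_out([
  [0,0,0,0,0.18,0,255],
  [0,0,0,0,0.36,0,255],
  [0,0,0,0,0.54,0,255],
  [0,0,0,0,0.72,0,255],
  [0,0,0,0,0.9,0,255],
  [0,0,0,0,1.08,0,255],
  [0,0,0,0,1.26,0,255],
  [0,0,0,0,1.44,0,255],
  [0,0,0,0,1.57,0,255],
  [0,0,0,0,1.57,0,255],
])

```text
clock: 20.2
position: [0.4288, -0.0998, 0.1033]
tool_rot: [-3.138, -0.718, 1.619]
force: [0.1, 0.8, -3.3]
grip_width: 0.0329
```

```bash
python3 - <<'E'
from h import *
s=st();rel([.428,-.105,.046],tilt(1.624,.785))
im,d=imaging.grab_frame("scene"); cv2.imwrite("pics/s3.png",im)
look("w11")
E
```

```text
t 20.2 p [ 0.4288 -0.0998  0.1033] rpy [-3.138 -0.718  1.619] F [ 0.1  0.8 -3.3] w 0.0329 q [ 0.39  0.72  0.16  1.96 -0.79  1.1   1.19]
rel [-0.0416, -0.0009, 0.0397] [-0.0, 0.067, -0.004]
t 20.25 p [ 0.4273 -0.1028  0.1012] rpy [-3.134 -0.727  1.61 ] F [-9.  -3.4 -7.6] w 0.033 q [ 0.4   0.73  0.17  1.96 -0.79  1.11  1.19]
[0.4628 0.1824] [66.2 49.1] 177.6 [336.  22.]
```

View pics/s3.png

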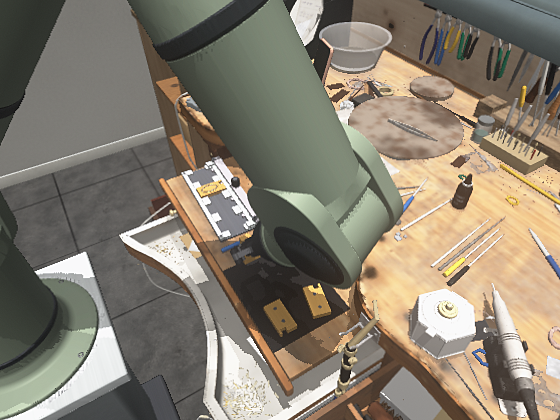

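View pics/w11.png

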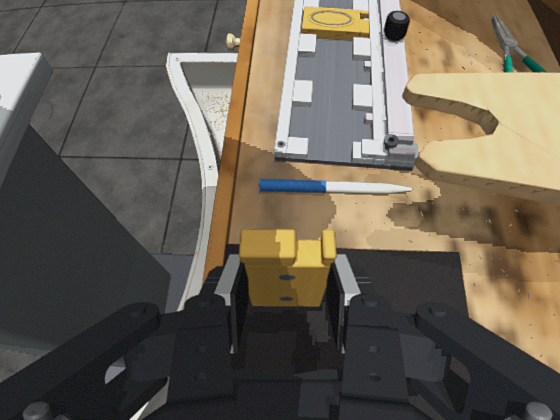

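```bash
python3 - <<'E'
from h import *
im,d=imaging.grab_frame("top"); cv2.imwrite("pics/t2.png",im); s=st(); print(s['qd'].round(3))
imaging.grab_frame("top"); s=st(); print(s['qd'].round(3));rel([.428,-.105,.046],tilt(1.624,.785))
E
```

```text
t 20.35 p [ 0.4273 -0.1012  0.1011] rpy [-3.131 -0.713  1.611] F [ 0.8  1.  -2.7] w 0.033 q [ 0.39  0.72  0.17  1.96 -0.78  1.1   1.19]
[-0.081 -0.055  0.001  0.029  0.011 -0.04  -0.032]
t 20.4 p [ 0.4277 -0.1     0.1018] rpy [-3.132 -0.711  1.614] F [ 0.7  0.5 -1.5] w 0.0329 q [ 0.39  0.72  0.17  1.96 -0.78  1.09  1.18]
[-0.056 -0.037 -0.001  0.012  0.003 -0.01  -0.008]
rel [-0.0402, 0.0005, 0.0389] [-0.003, 0.073, -0.008]
```

View pics/t2.png

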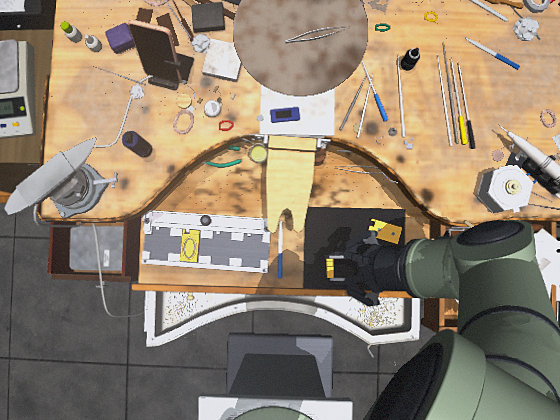

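Call:
carry_out([
  [0,0,0,0,0.04,0,255],
  [0,0,0,0,0.073,0,255],
])

```text
clock: 20.65
position: [0.4284, -0.0986, 0.1032]
tool_rot: [-3.135, -0.786, 1.62]
force: [-0.0, 0.0, -1.8]
grip_width: 0.0327
```

```bash
python3 - <<'E'
from h import *
s=st(); print(s['qd'].round(3), s['joint_efforts'].round(1));rel([.428,-.102,.0445],tilt(1.624,.785))
E
```

```text
t 20.65 p [ 0.4284 -0.0986  0.1032] rpy [-3.135 -0.786  1.62 ] F [-0.   0.  -1.8] w 0.0327 q [ 0.43  0.75  0.15  1.93 -0.8   1.16  1.21]
[ 0.151  0.144 -0.062 -0.104 -0.038  0.221  0.093] [ -1.7 -95.2   5.8 -16.2  -1.3   3.5  -0.3]
rel [-0.044, -0.0003, 0.0391] [-0.004, -0.001, -0.003]
```

```bash
python3 - <<'E'
from h import *
d=np.load("pics/top0.npy"); P=cloud("top",d,ext("top")).reshape(-1,3)[d.reshape(-1)>0]
for y0 in np.arange(-.46,-.22,.04):
    print(round(y0,2),[ (round(x0,2), np.round(P[(P[:,0]>x0)&(P[:,0]<x0+.04)&(P[:,1]>y0)&(P[:,1]<y0+.04),2].max(),3)) for x0 in np.arange(.28,.6,.04)])
d=np.load("pics/w1d.npy")
E
```

```text
-0.46 [(np.float64(0.28), np.float64(-0.058)), (np.float64(0.32), np.float64(-0.06)), (np.float64(0.36), np.float64(-0.065)), (np.float64(0.4), np.float64(-0.068)), (np.float64(0.44), np.float64(-0.075)), (np.float64(0.48), np.float64(-0.101)), (np.float64(0.52), np.float64(0.18)), (np.float64(0.56), np.float64(0.187))]
-0.42 [(np.float64(0.28), np.float64(-0.063)), (np.float64(0.32), np.float64(-0.068)), (np.float64(0.36), np.float64(-0.068)), (np.float64(0.4), np.float64(-0.074)), (np.float64(0.44), np.float64(-0.105)), (np.float64(0.48), np.float64(0.123)), (np.float64(0.52), np.float64(0.18)), (np.float64(0.56), np.float64(0.197))]
-0.38 [(np.float64(0.28), np.float64(-0.063)), (np.float64(0.32), np.float64(-0.075)), (np.float64(0.36), np.float64(-0.074)), (np.float64(0.4), np.float64(-0.073)), (np.float64(0.44), np.float64(0.094)), (np.float64(0.48), np.float64(0.158)), (np.float64(0.52), np.float64(0.171)), (np.float64(0.56), np.float64(0.177))]
-0.34 [(np.float64(0.28), np.float64(-0.129)), (np.float64(0.32), np.float64(-0.129)), (np.float64(0.36), np.float64(0.006)), (np.float64(0.4), np.float64(0.004)), (np.float64(0.44), np.float64(0.093)), (np.float64(0.48), np.float64(0.156)), (np.float64(0.52), np.float64(0.125)), (np.float64(0.56), np.float64(0.124))]
-0.3 [(np.float64(0.28), np.float64(-0.174)), (np.float64(0.32), np.float64(-0.177)), (np.float64(0.36), np.float64(0.005)), (np.float64(0.4), np.float64(0.006)), (np.float64(0.44), np.float64(0.006)), (np.float64(0.48), np.float64(0.005)), (np.float64(0.52), np.float64(0.123)), (np.float64(0.56), np.float64(0.124))]
-0.26 [(np.float64(0.28), np.float64(-0.178)), (np.float64(0.32), np.float64(-0.179)), (np.float64(0.36), np.float64(0.008)), (np.float64(0.4), np.float64(0.019)), (np.float64(0.44), np.float64(0.017)), (np.float64(0.48), np.float64(0.019)), (np.float64(0.52), np.float64(0.121)), (np.float64(0.56), np.float64(0.124))]
```

```bash
python3 - <<'E'
from h import *
rel([.435,-.100,.06],tilt(1.224,.785))
rel([.435,-.100,.0445],tilt(1.224,.785))
E
```

```text
rel [-0.0318, 0.0067, 0.0292] [-0.287, -0.0, 0.28]
rel [-0.0428, 0.0068, 0.0402] [-0.287, -0.0, 0.28]
```

Call:
carry_out([
  [0,0,0,-0.1,0,0.1,255],
  [-0.01,0.002,0.01,-0.2,0,0.2,255],
  [-0.03,0.0067,0.028,-0.287,0,0.28,255],
  [-0.032,0.0067,0.029,-0.287,0,0.28,255],
  [-0.038,0.0068,0.036,-0.287,0,0.28,255],
  [-0.041,0.0068,0.039,-0.287,0,0.28,255],
])

```text
clock: 21.4
position: [0.4353, -0.1003, 0.0463]
tool_rot: [3.14, -0.784, 1.225]
force: [-6.0, -1.4, 27.0]
grip_width: 0.0331
```

```bash
python3 - <<'E'
from h import *
s=st();rel([.435,-.100,.0445],tilt(1.224,.785));print(Tool(s)[:3,1])
im,d=imaging.grab_frame("scene"); cv2.imwrite("pics/s4.png",im); 
look("w12")
E
```

```text
t 21.4 p [ 0.4353 -0.1003  0.0463] rpy [ 3.14  -0.784  1.225] F [-6.  -1.4 27. ] w 0.0331 q [ 0.54  0.81  0.09  2.12 -1.16  0.91  1.33]
rel [-0.0011, -0.0004, 0.0014] [0.0, 0.001, 0.001]
[ 9.40559403e-01 -3.39628171e-01  8.46178166e-04]
t 21.45 p [ 0.4353 -0.0999  0.0465] rpy [ 3.141 -0.785  1.225] F [-0.1 -0.5  2.8] w 0.0328 q [ 0.54  0.81  0.09  2.12 -1.16  0.92  1.33]
[ 0.4413 -0.0842] [50.8 42.4] 160.2 [288. 264.]
```

View pics/w12.png

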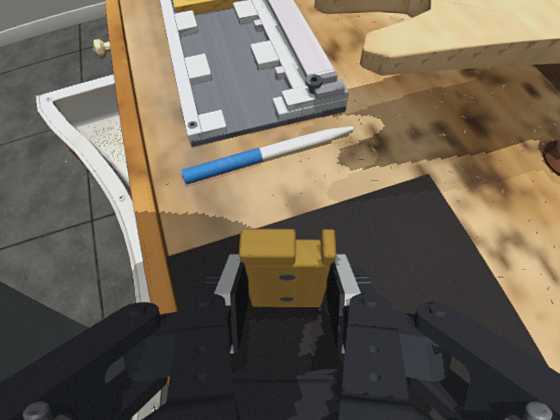

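```bash
python3 - <<'E'
from h import *
rel([.424,-.100,.062],tilt(1.55,.785))
rel([.424,-.100,.0458],tilt(1.55,.785))
E
```

```text
rel [0.0084, -0.0107, -0.0135] [0.231, 0.0, -0.23]
rel [-0.0031, -0.0107, -0.0021] [0.231, 0.0, -0.23]
```

Call:
carry_out([
  [0.01,0,-0.01,0,0,0,255],
  [0.01,-0.004,-0.012,0.08,0,-0.08,255],
  [0.0084,-0.0107,-0.0135,0.16,0,-0.16,255],
  [0.0084,-0.0107,-0.0135,0.231,0,-0.23,255],
  [0.0,-0.0107,-0.0051,0.231,0,-0.23,255],
  [-0.003,-0.0107,-0.002,0.231,0,-0.23,255],
  [-0.003,-0.0107,-0.002,0.231,0,-0.23,255],
])

```text
clock: 22.38
position: [0.4232, -0.0997, 0.0463]
tool_rot: [-3.139, -0.786, 1.544]
force: [0.1, -2.1, 14.9]
grip_width: 0.0328
```

```bash
python3 - <<'E'
from h import *
s=st();rel([.424,-.100,.0445],tilt(1.55,.785));print(Tool(s)[:3,1])
E
```

```text
t 22.38 p [ 0.4232 -0.0997  0.0463] rpy [-3.139 -0.786  1.544] F [ 0.1 -2.1 14.9] w 0.0328 q [ 0.47  0.84  0.12  1.98 -0.89  1.04  1.3 ]
rel [-0.0015, 0.0008, 0.0011] [0.002, -0.001, -0.005]
[ 0.9996701  -0.02563662 -0.00156806]
```

Call:
carry_out([
  [0,0,0,0,0,0,100],
  [0,0,0,0,0,0,100],
  [0,0,0,0,0,0,100],
])

```text
clock: 22.75
position: [0.4233, -0.1002, 0.0455]
tool_rot: [-3.139, -0.784, 1.545]
force: [0.2, -0.8, 0.1]
grip_width: 0.0521
```

```bash
python3 - <<'E'
from h import *
look("w13")
im,d=imaging.grab_frame("scene"); cv2.imwrite("pics/s5.png",im[180:400,160:420]); 
E
```

```text
t 22.75 p [ 0.4233 -0.1002  0.0455] rpy [-3.139 -0.784  1.545] F [ 0.2 -0.8  0.1] w 0.0521 q [ 0.47  0.85  0.12  1.98 -0.89  1.04  1.3 ]
[ 0.4228 -0.0833] [50.8 41.6] 178.1 [286. 263.]
```

View pics/w13.png

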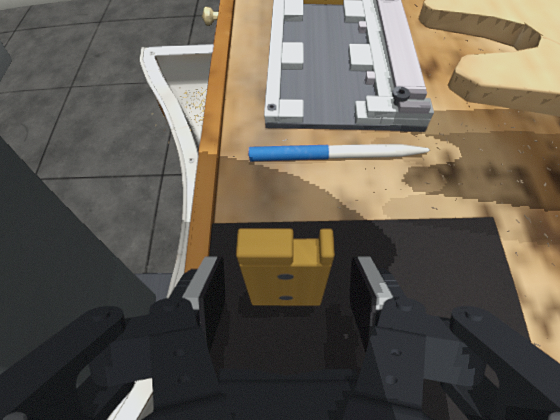

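View pics/s5.png

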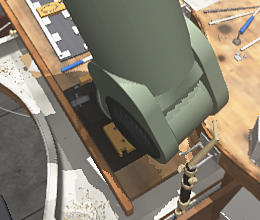

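```bash
python3 - <<'E'
from h import *
rel([.4233,-.091,.047],tilt(1.545,-.785))
E
```

```text
rel [0.0076, -0.0003, 0.0054] [-0.002, -1.569, 0.003]
```

Call:
carry_out([
  [0.001,0,0.001,0,-0.16,0,100],
  [0.002,0,0.001,0,-0.32,0,100],
  [0.003,0,0.002,0,-0.48,0,100],
  [0.004,0,0.002,0,-0.64,0,100],
  [0.005,0,0.003,0,-0.8,0,100],
  [0.006,0,0.003,0,-0.96,0,100],
  [0.007,0,0.004,0,-1.12,0,100],
  [0.0075,0,0.005,0,-1.28,0,100],
  [0.0076,0,0.0054,0,-1.44,0,100],
  [0.0076,0,0.0054,0,-1.57,0,100],
])

```text
clock: 24.1
position: [0.4239, -0.0906, 0.0471]
tool_rot: [-3.133, 0.649, 1.55]
force: [-1.4, 0.2, -1.6]
grip_width: 0.052
```

```bash
python3 - <<'E'
from h import *
look("w14")
rel([.4233,-.091,.047],tilt(1.545,-.785))
im,d=imaging.grab_frame("scene"); cv2.imwrite("pics/s6.png",im[180:400,160:420]); 
E
```

```text
t 24.1 p [ 0.4239 -0.0906  0.0471] rpy [-3.133  0.649  1.55 ] F [-1.4  0.2 -1.6] w 0.052 q [-1.04  1.09  0.98  2.23 -0.56  0.43  0.21]
rel [-0.0039, -0.0, -0.0009] [-0.004, -0.117, 0.017]
```

View pics/w14.png

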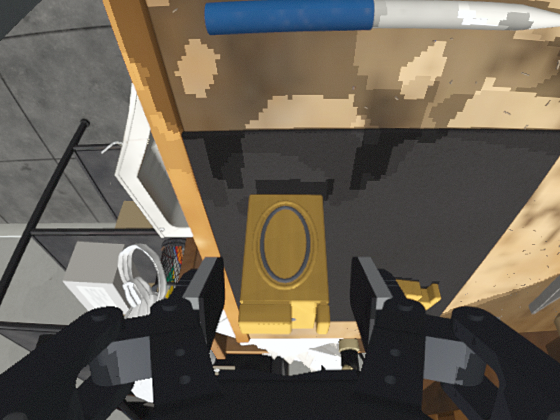

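View pics/s6.png

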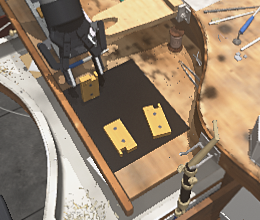

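Call:
carry_out([
  [0,0,0,0,-0.12,0.01,100],
  [0,0,0,0,-0.12,0.01,255],
  [0,0,0,0,-0.12,0.01,255],
  [0,0,0,0,-0.12,0.01,255],
  [0,0,0,0,-0.12,0.01,255],
  [0,0,0,0,-0.12,0.01,255],
])

```text
clock: 24.95
position: [0.4232, -0.0912, 0.0464]
tool_rot: [-3.138, 0.764, 1.538]
force: [-0.7, -0.2, -1.5]
grip_width: 0.0324
```

```bash
python3 - <<'E'
from h import *
s=st()
rel(s['position']+[0,0,.06],tilt(1.55,-.785))
E
```

```text
t 24.95 p [ 0.4232 -0.0912  0.0464] rpy [-3.138  0.764  1.538] F [-0.7 -0.2 -1.5] w 0.0324 q [-1.12  1.21  1.02  2.21 -0.55  0.48  0.13]
rel [-0.0415, -0.0002, -0.0433] [-0.012, -0.021, -0.008]
```

Lift 60 mm, then rotate +90°.

Call:
carry_out([
  [-0.015,0,-0.016,0,0,0,255],
  [-0.035,0,-0.036,0,0,0,255],
  [-0.042,0,-0.043,0,0,0,255],
])

```text
clock: 25.32
position: [0.4235, -0.0917, 0.1072]
tool_rot: [-3.139, 0.764, 1.538]
force: [-0.7, 0.2, -2.4]
grip_width: 0.0324
```

Call:
carry_out([
  [0,0,0,0,0.17,0,255],
  [0,0,0,0,0.34,0,255],
  [0,0,0,0,0.51,0,255],
  [0,0,0,0,0.68,0,255],
  [0,0,0,0,0.85,0,255],
  [0,0,0,0,1.02,0,255],
  [0,0,0,0,1.19,0,255],
  [0,0,0,0,1.36,0,255],
  [0,0,0,0,1.52,0,255],
  [0,0,0,0,1.55,0,255],
])

```text
clock: 26.58
position: [0.4237, -0.0925, 0.1066]
tool_rot: [-3.14, -0.79, 1.533]
force: [1.0, 0.2, -2.2]
grip_width: 0.0323
```

```bash
python3 - <<'E'
from h import *
look("w15")
rel([.4235,-.115,.03],tilt(1.545,.785))
E
```

```text
t 26.57 p [ 0.4237 -0.0925  0.1066] rpy [-3.14  -0.79   1.533] F [ 1.   0.2 -2.2] w 0.0323 q [ 0.33  0.75  0.32  2.   -0.94  1.19  1.3 ]
[0.4628 0.1826] [65.9 48.7] 178.3 [314.  50.]
rel [-0.0677, 0.0022, 0.0377] [0.008, -0.013, -0.014]
```

View pics/w15.png

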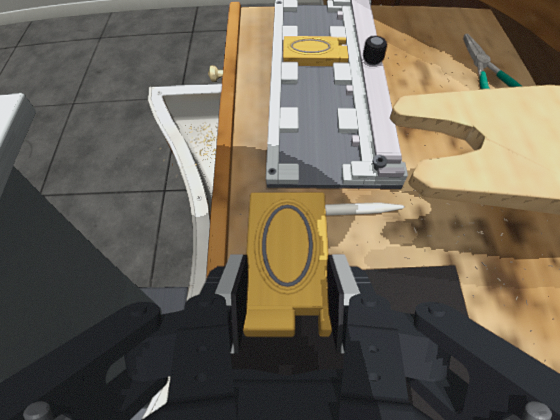

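```bash
python3 - <<'E'
from h import *
rel([.4235,-.115,.03],tilt(1.545,.785))
rel([.4235,-.115,.0135],tilt(1.545,.785))
E
```

```text
rel [-0.0677, 0.0022, 0.0377] [0.008, -0.013, -0.014]
rel [-0.0795, 0.0023, 0.0493] [0.008, -0.013, -0.014]
```

Call:
carry_out([
  [-0.035,0.001,0.018,0,0,0,255],
  [-0.06,0.002,0.033,0.008,0,-0.014,255],
  [-0.068,0.002,0.038,0.008,0,-0.014,255],
  [-0.073,0.002,0.043,0.008,0,-0.014,255],
  [-0.076,0.002,0.046,0.008,0,-0.014,255],
])

```text
clock: 27.25
position: [0.4245, -0.1128, 0.0205]
tool_rot: [3.14, -0.784, 1.553]
force: [-0.5, -0.6, -1.9]
grip_width: 0.0324
```

```bash
python3 - <<'E'
from h import *
st()
E
```

```text
t 27.25 p [ 0.4245 -0.1128  0.0205] rpy [ 3.14  -0.784  1.553] F [-0.5 -0.6 -1.9] w 0.0324 q [ 0.38  0.93  0.28  1.95 -0.98  1.12  1.42]
```

Call:
carry_out([
  [-0.003,0,0.003,0,0,0,255],
  [-0.0045,0,0.0045,0,0,0,255],
  [-0.0045,0,0.0045,0,0,0,255],
])

```text
clock: 27.62
position: [0.4245, -0.113, 0.0144]
tool_rot: [3.139, -0.785, 1.553]
force: [-0.6, -1.9, 5.8]
grip_width: 0.0326
```

```bash
python3 - <<'E'
from h import *
st()
E
```

```text
t 27.62 p [ 0.4245 -0.113   0.0144] rpy [ 3.139 -0.785  1.553] F [-0.6 -1.9  5.8] w 0.0326 q [ 0.38  0.94  0.27  1.95 -0.99  1.11  1.43]
```

Call:
carry_out([
  [0,0,0,0,0,0,90],
  [0,0,0,0,0,0,90],
  [0,0,-0.03,0,0,0,80],
  [0,0,-0.08,0,0,0,70],
  [-0.005,0,-0.1,0,-0.17,0,70],
  [-0.02,0,-0.11,0,-0.34,0,70],
  [-0.04,0,-0.11,0,-0.51,0,70],
  [-0.06,0,-0.11,0,-0.68,0,70],
  [-0.085,0,-0.1,0,-0.785,0,70],
  [-0.085,0,-0.09,0,-0.785,0,70],
])

```text
clock: 28.88
position: [0.4218, -0.2351, 0.0166]
tool_rot: [-3.141, -0.001, 1.554]
force: [0.4, 0.3, 0.8]
grip_width: 0.062
```

```bash
python3 - <<'E'
from h import *
look("w16")
E
```

```text
t 28.88 p [ 0.4218 -0.2351  0.0166] rpy [-3.141e+00 -1.000e-03  1.554e+00] F [0.4 0.3 0.8] w 0.062 q [ 0.    0.76  0.53  2.12 -0.85  0.48  1.18]
[ 0.5001 -0.2153] [65.6 40.1] 74.7 [475. 216.]
[ 0.4239 -0.2096] [65.7 35.7] 89.3 [289. 214.]
```

View pics/w16.png

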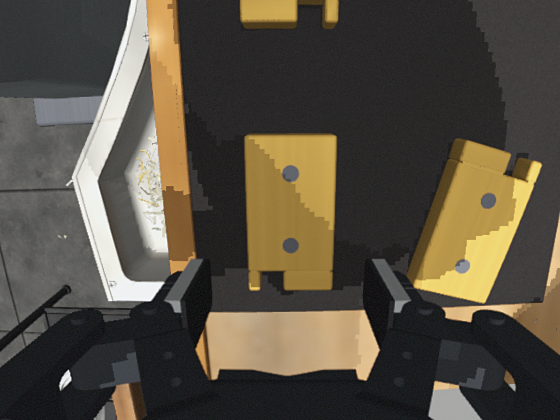

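Call:
carry_out([
  [0,0,-0.04,0,0,0,70],
  [0,0,-0.09,0,0,0,70],
  [0.04,0,-0.12,0,0,0,70],
  [0.09,0,-0.12,0,0,0,70],
  [0.12,0,-0.12,0,0,0,70],
  [0.12,0,-0.12,0,0,0,70],
])

```text
clock: 29.68
position: [0.4241, -0.1151, 0.1379]
tool_rot: [3.141, -0.003, 1.554]
force: [-0.6, -0.2, -0.6]
grip_width: 0.0618
```

```bash
python3 - <<'E'
from h import *
look("w17")
E
```

```text
t 29.68 p [ 0.4241 -0.1151  0.1379] rpy [ 3.141e+00 -3.000e-03  1.554e+00] F [-0.6 -0.2 -0.6] w 0.0618 q [-0.49  0.53  0.84  2.19 -0.64  0.69  0.78]
[ 0.4242 -0.2078] [69.2 36.1] 89.1 [288. 316.]
[ 0.4252 -0.1026] [65.6 36. ] 89.0 [288. 189.]
```

View pics/w17.png

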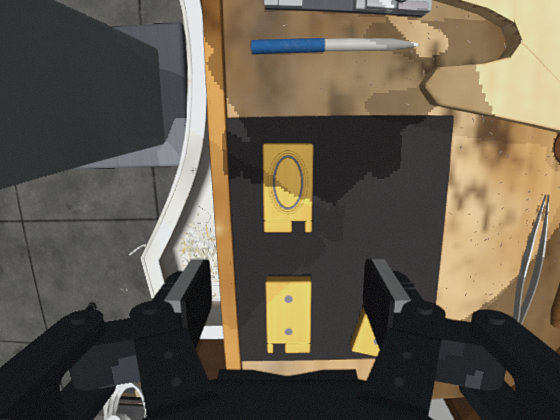

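Call:
carry_out([
  [0.0125,0.001,0.06,0,0,0,70],
  [0.0125,0.001,0.115,0,0,0,70],
  [0.0125,0.001,0.133,0,0,0,70],
  [0.0125,0.001,0.133,0,0,0,255],
  [0.0125,0.001,0.133,0,0,0,255],
  [0.0125,0.001,0.133,0,0,0,255],
  [0.0125,0.001,0.133,0,0,0,255],
], force=60)

```text
clock: 30.6
position: [0.4261, -0.1044, 0.0051]
tool_rot: [3.139, 0.0, 1.552]
force: [-0.4, -0.2, 11.7]
grip_width: 0.0341
```

Call:
carry_out([
  [0,0,-0.03,0,0,0,255],
  [0,0,-0.08,0,0,0,255],
  [0,0,-0.14,0,0,0,255],
  [0,0,-0.165,0,0,0,255],
])

```text
clock: 31.1
position: [0.4258, -0.1042, 0.172]
tool_rot: [3.138, -0.0, 1.552]
force: [0.2, 0.1, -3.0]
grip_width: 0.0343
```

```bash
python3 - <<'E'
from h import *
s=st()
rel([*NEST[1],.14],down(3.0916))
E
```

```text
t 31.1 p [ 0.4258 -0.1042  0.172 ] rpy [ 3.138 -0.     1.552] F [ 0.2  0.1 -3. ] w 0.0343 q [-0.6   0.48  0.94  2.16 -0.58  0.76  0.7 ]
rel [0.226, 0.0294, 0.0322] [0.003, 0.003, -1.54]
```

Call:
carry_out([
  [0.03,0.004,0,0,0,-0.17,255],
  [0.07,0.008,0,0,0,-0.34,255],
  [0.11,0.013,0,0,0,-0.51,255],
  [0.15,0.018,0,0,0,-0.68,255],
  [0.19,0.023,0,0,0,-0.85,255],
  [0.22,0.028,0,0,0,-1.02,255],
  [0.226,0.0294,0,0,0,-1.19,255],
  [0.226,0.0294,0,0,0,-1.36,255],
  [0.226,0.0294,0.01,0,0,-1.52,255],
  [0.226,0.0294,0.03,0,0,-1.54,255],
])

```text
clock: 32.35
position: [0.4593, 0.1213, 0.1398]
tool_rot: [3.141, 0.002, 3.095]
force: [0.6, 0.3, -1.8]
grip_width: 0.0344
```

```bash
python3 - <<'E'
from h import *
s=st()
rel([*NEST[1],.03],down(3.0916))
E
```

```text
t 32.35 p [0.4593 0.1213 0.1398] rpy [3.141e+00 2.000e-03 3.095e+00] F [ 0.6  0.3 -1.8] w 0.0344 q [-0.74  0.47  0.47  2.09 -0.34  0.65  1.48]
rel [0.0001, -0.0002, 0.1098] [0.001, 0.002, 0.003]
```

Call:
carry_out([
  [0,0,0.05,0,0,0.003,255],
  [0,0,0.095,0,0,0.003,255],
  [0,0,0.11,0,0,0.003,255],
  [0,0,0.11,0,0,0.003,255],
])

```text
clock: 32.85
position: [0.4591, 0.1208, 0.0295]
tool_rot: [-3.141, 0.0, 3.089]
force: [1.2, -0.2, -1.9]
grip_width: 0.0341
```

```bash
cat >> h.py <<'E'
def crop7(im,name): cv2.imwrite(f"pics/{name}c.png",cv2.resize(im[80:360,180:400],None,fx=2.6,fy=2.1,interpolation=cv2.INTER_CUBIC))
def f7(q,z,E): return onplane("wrist",np.array(q,float)/[2.6,2.1]+[180,80],z,E)[:,:2]
E
python3 - <<'E'
from h import *
im,d,E,s=look("w18"); crop7(im,"w18")
E
```

```text
t 32.85 p [0.4591 0.1208 0.0295] rpy [-3.141  0.     3.089] F [ 1.2 -0.2 -1.9] w 0.0341 q [-0.61  0.67  0.3   2.14 -0.48  0.41  1.6 ]
[0.4678 0.1208] [79.8 41.8] 177.1 [288. 274.]
[0.4598 0.1859] [61.8 36.4] 177.3 [427. 247.]
```

View pics/w18c.png

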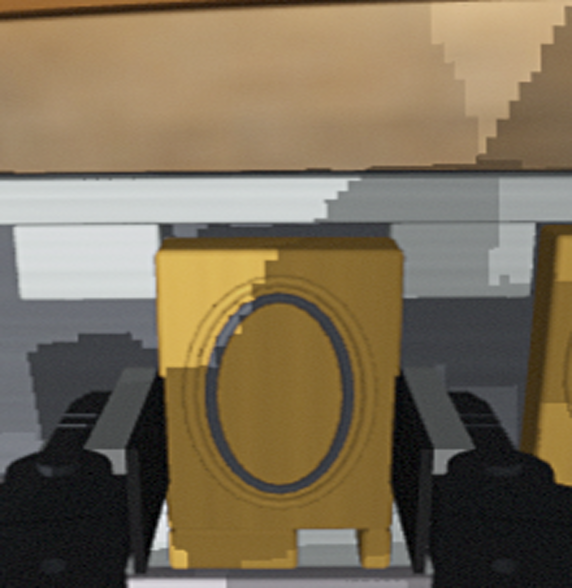

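```bash
python3 - <<'E'
from h import *
E=np.load("pics/w18E.npy"); n=NEST[1]
for q,z in (([(165,240),(393,239)],.0274),([(156,249),(402,249)],.0394),([(161,224),(390,222)],.013)):
    P=f7(q,z,E); c=P.mean(0); print(np.linalg.norm(P[1]-P[0]).round(4),((c-n)@EX).round(4),((c-n)@EY).round(4))
E
```

```text
0.0351 -0.0339 0.0002
0.0349 -0.0348 0.0002
0.0386 -0.0342 -0.0004
```

Call:
carry_out([
  [-0.0014,-0.0003,0.008,0,0,0,255],
  [-0.0014,-0.0003,0.014,0,0,0,255],
  [-0.0014,-0.0003,0.018,0,0,0,255],
  [-0.0014,-0.0003,0.021,0,0,0,255],
  [-0.0014,-0.0003,0.022,0,0,0,255],
])

```text
clock: 33.52
position: [0.4606, 0.1207, 0.008]
tool_rot: [3.141, 0.001, 3.089]
force: [-9.8, -1.7, 47.4]
grip_width: 0.0341
```

```bash
python3 - <<'E'
from h import *
im,d,E,s=look("w19"); crop7(im,"w19")
E
```

```text
t 33.52 p [0.4606 0.1207 0.008 ] rpy [3.141e+00 1.000e-03 3.089e+00] F [-9.8 -1.7 47.4] w 0.0341 q [-0.58  0.71  0.26  2.13 -0.51  0.36  1.62]
[0.4565 0.1858] [55.7 37.3] 177.5 [447. 254.]
[0.4591 0.1212] [68.  36.1] 177.1 [288. 274.]
```

View pics/w19c.png

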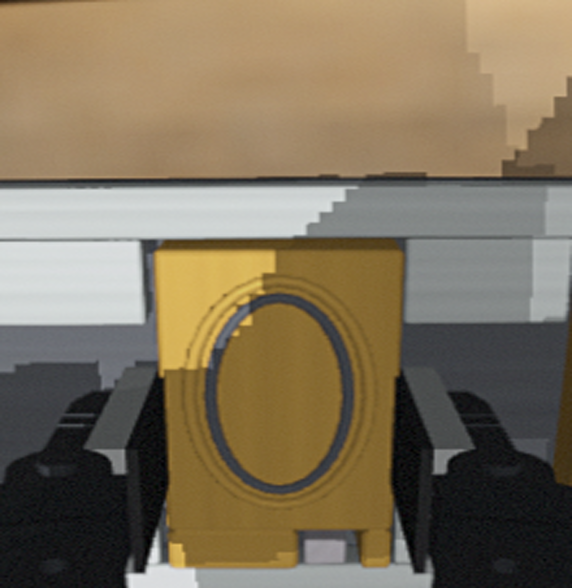

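Call:
carry_out([
  [0,0,-0.002,0,0,0,105],
  [0,0,-0.002,0,0,0,105],
  [0,0,-0.002,0,0,0,105],
  [0,0,-0.03,0,0,0,105],
  [0,0,-0.08,0,0,0,105],
  [0,0,-0.13,0,0,0,60],
  [0.03,0,-0.17,0,0,0,0],
  [0.03,0,-0.19,0,0,0,0],
])

```text
clock: 34.58
position: [0.4292, 0.1226, 0.1989]
tool_rot: [3.14, 0.001, 3.09]
force: [-0.1, -0.1, -0.6]
grip_width: 0.0854
```

```bash
python3 - <<'E'
from h import *
im,d,E,s=look("w20")
for i in (1,2): seat(i,d,E)
rel([.46,-.14,.25],down(1.30))
E
```

```text
t 34.58 p [0.4292 0.1226 0.1989] rpy [3.14e+00 1.00e-03 3.09e+00] F [-0.1 -0.1 -0.6] w 0.0854 q [-0.87  0.33  0.58  2.11 -0.26  0.77  1.38]
[0.4631 0.1854] [65.6 36.1] 177.2 [356. 219.]
[0.4592 0.1213] [66.1 35.9] 177.0 [287. 219.]
nest 2 plate z [0.0183 0.0181 0.0183 0.018 ] frame top 0.2799
nest 3 plate z [0.2666 0.0182 0.0184 0.0183] frame top 0.2605
rel [-0.0432, -0.2608, -0.05] [0.005, 0.001, 1.789]
```

```bash
python3 - <<'E'
from h import *
rel([.425,-.19,.2],down(1.555))
E
```

```text
rel [-0.0106, -0.3127, -0.0002] [0.005, 0.001, 1.534]
```

Call:
carry_out([
  [0,-0.03,-0.03,0,0,0.17,0],
  [-0.001,-0.08,-0.03,0,0,0.34,0],
  [-0.003,-0.13,-0.03,0,0,0.51,0],
  [-0.005,-0.18,-0.03,0,0,0.68,30],
  [-0.007,-0.23,-0.03,0,0,0.85,70],
  [-0.01,-0.28,-0.03,0,0,1.02,70],
  [-0.0106,-0.3127,0,0,0,1.19,70],
  [-0.0106,-0.3127,0.02,0,0,1.36,70],
  [-0.0106,-0.3127,0.04,0,0,1.534,70],
  [-0.0106,-0.3127,0.04,0,0,1.534,70],
])

```text
clock: 35.88
position: [0.4238, -0.1906, 0.1563]
tool_rot: [-3.14, 0.001, 1.555]
force: [0.4, -0.4, 0.5]
grip_width: 0.0619
```

```bash
python3 - <<'E'
from h import *
im,d,E,s=look("w21")
E
```

```text
t 35.88 p [ 0.4238 -0.1906  0.1563] rpy [-3.140e+00  1.000e-03  1.555e+00] F [ 0.4 -0.4  0.5] w 0.0619 q [-0.36  0.56  0.91  2.11 -0.64  0.77  0.94]
[ 0.5018 -0.2152] [66.8 38.2] 74.6 [384. 224.]
[ 0.4241 -0.2092] [66.9 36. ] 88.9 [287. 222.]
```

View pics/w21.png

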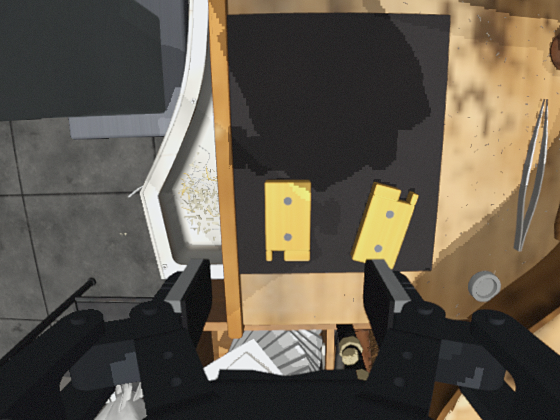

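```bash
python3 - <<'E'
from h import *
rel([.4243,-.199,.07],tilt(1.552,-.785))
rel([.4243,-.199,.0115],tilt(1.552,-.785))
E
```

```text
rel [-0.0082, 0.0003, 0.0872] [0.002, -0.784, 0.006]
rel [-0.0082, 0.0003, 0.1457] [0.002, -0.784, 0.006]
```

Call:
carry_out([
  [0,0,0.01,0,-0.17,0,70],
  [-0.002,0,0.03,0,-0.34,0,70],
  [-0.005,0,0.05,0,-0.51,0.003,70],
  [-0.008,0,0.07,0,-0.68,0.005,70],
  [-0.008,0,0.087,0,-0.785,0.006,70],
  [-0.008,0,0.087,0,-0.785,0.006,70],
  [-0.008,0,0.12,0,-0.785,0.006,70],
  [-0.008,0,0.14,0,-0.785,0.006,70],
  [-0.008,0,0.145,0,-0.785,0.006,70],
  [-0.008,0,0.145,0,-0.785,0.006,70],
])

```text
clock: 37.17
position: [0.4253, -0.1983, 0.0135]
tool_rot: [3.135, 0.782, 1.544]
force: [0.5, 0.2, -0.1]
grip_width: 0.0622
```

```bash
python3 - <<'E'
from h import *
im,d,E,s=look("w22")
rel([.4243,-.199,.0115],tilt(1.552,-.785))
E
```

```text
t 37.17 p [ 0.4253 -0.1983  0.0135] rpy [3.135 0.782 1.544] F [ 0.5  0.2 -0.1] w 0.0622 q [-0.87  1.26  0.94  2.25 -0.75  0.22  0.42]
rel [0.001, -0.0009, 0.002] [0.002, -0.002, -0.005]
```

View pics/w22.png

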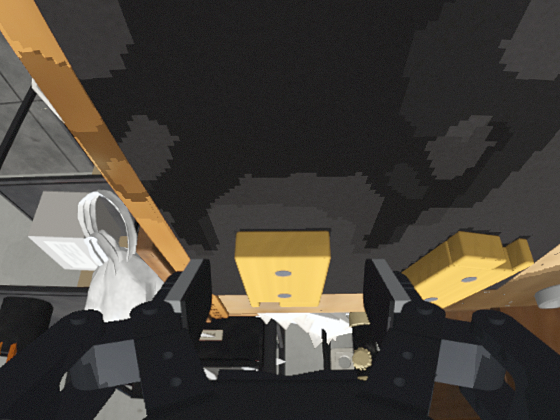

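Plate A sits between the fingers. Close, then lift.

Call:
carry_out([
  [0,0,0,0,0,0,255],
  [0,0,0,0,0,0,255],
  [0,0,0,0,0,0,255],
  [0,0,0,0,0,0,255],
  [0,0,0,0,0,0,255],
], force=70)

```text
clock: 37.85
position: [0.4249, -0.1984, 0.0132]
tool_rot: [3.136, 0.786, 1.546]
force: [-0.8, 10.5, 16.5]
grip_width: 0.0329
```

```bash
python3 - <<'E'
from h import *
s=st()
rel([.424,-.10,.11],tilt(1.552,-.785))
E
```

```text
t 37.85 p [ 0.4249 -0.1984  0.0132] rpy [3.136 0.786 1.546] F [-0.8 10.5 16.5] w 0.0329 q [-0.87  1.26  0.94  2.25 -0.75  0.22  0.42]
rel [0.0011, -0.0025, -0.138] [0.002, 0.001, -0.004]
```

Call:
carry_out([
  [-0.015,0,-0.015,0,0,0,255],
  [-0.015,0,-0.05,0,0,0,255],
  [-0.005,-0.001,-0.1,0,0,0,255],
  [0.001,-0.002,-0.138,0,0,0,255],
  [0.001,-0.002,-0.138,0,0,0,255],
])

```text
clock: 38.48
position: [0.4253, -0.0981, 0.1101]
tool_rot: [3.135, 0.785, 1.549]
force: [-0.6, 0.4, -2.2]
grip_width: 0.0325
```

Call:
carry_out([
  [0,0,0,0,0.16,0,255],
  [0,0,0,0,0.32,0,255],
  [0,0,0,0,0.48,0,255],
  [0,0,0,0,0.64,0,255],
  [0,0,0,0,0.8,0,255],
  [0,0,0,0,0.96,0,255],
  [0,0,0,0,1.12,0,255],
  [0,0,0,0,1.28,0,255],
  [0,0,0,0,1.44,0,255],
  [0,0,0,0,1.57,0,255],
])

```text
clock: 39.72
position: [0.4241, -0.1019, 0.1093]
tool_rot: [3.134, -0.789, 1.551]
force: [-0.1, 0.2, -2.6]
grip_width: 0.0329
```

```bash
python3 - <<'E'
from h import *
im,d,E,s=look("w23")
rel([.4235,-.10,.055],tilt(1.545,.785))
rel([.4235,-.10,.046],tilt(1.545,.785))
E
```

```text
t 39.73 p [ 0.4241 -0.1019  0.1093] rpy [ 3.134 -0.789  1.551] F [-0.1  0.2 -2.6] w 0.0329 q [ 0.24  0.79  0.46  1.99 -0.99  1.28  1.37]
[0.4595 0.119 ] [65.8 46.1] 179.0 [317.  88.]
[0.4627 0.1822] [66.1 48.7] 176.5 [317.  47.]
rel [-0.0352, 0.0002, 0.0395] [0.003, -0.011, -0.0]
rel [-0.0416, 0.0002, 0.0457] [0.003, -0.011, -0.0]
```

View pics/w23.png

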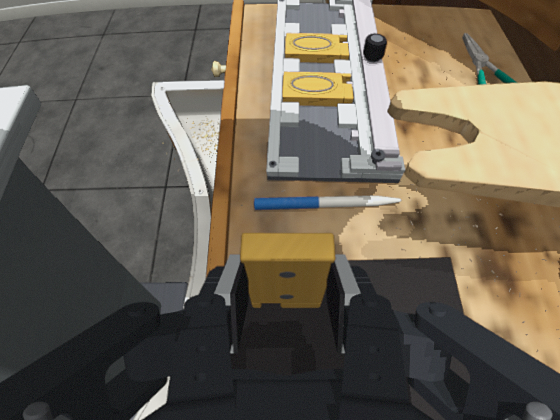

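Call:
carry_out([
  [-0.018,0,0.02,0,-0.005,0,255],
  [-0.033,0,0.037,0.003,-0.011,0,255],
  [-0.038,0,0.042,0.003,-0.011,0,255],
  [-0.04,0,0.044,0.003,-0.011,0,255],
  [-0.041,0,0.045,0.003,-0.011,0,255],
])

```text
clock: 40.4
position: [0.4246, -0.0975, 0.0493]
tool_rot: [3.139, -0.774, 1.553]
force: [-4.8, -1.6, 15.5]
grip_width: 0.033
```

```bash
python3 - <<'E'
from h import *
s=st()
E
```

```text
t 40.4 p [ 0.4246 -0.0975  0.0493] rpy [ 3.139 -0.774  1.553] F [-4.8 -1.6 15.5] w 0.033 q [ 0.25  0.89  0.42  1.99 -1.05  1.2   1.45]
```

Call:
carry_out([
  [0,0,0,0,0,0,100],
  [0,0,0,0,0,0,100],
  [0,0,0,0,0,0,100],
])

```text
clock: 40.78
position: [0.4247, -0.0975, 0.0486]
tool_rot: [3.14, -0.773, 1.553]
force: [0.2, -0.1, -0.1]
grip_width: 0.052
```

```bash
python3 - <<'E'
from h import *
look("w24"); s=telemetry.observe()
rel(s['position']+[0,.009,.001],tilt(1.552,-.785))
E
```

```text
t 40.77 p [ 0.4247 -0.0975  0.0486] rpy [ 3.14  -0.773  1.553] F [ 0.2 -0.1 -0.1] w 0.052 q [ 0.25  0.89  0.42  1.99 -1.05  1.2   1.45]
[ 0.4243 -0.0822] [50.4 40.1] 179.0 [285. 268.]
[0.4591 0.118 ] [66.3 50. ] 177.0 [324.  31.]
rel [0.0071, -0.0002, 0.0056] [0.002, -1.559, -0.0]
```

View pics/w24.png

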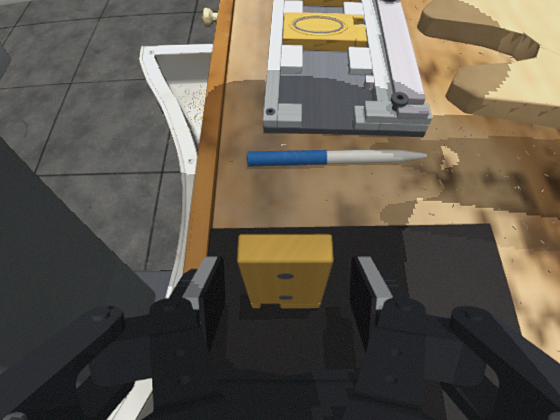

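Standing. Swing the open gripper round it.

Call:
carry_out([
  [0.001,0,0.001,0,-0.16,0,100],
  [0.002,0,0.001,0,-0.32,0,100],
  [0.003,0,0.002,0,-0.48,0,100],
  [0.004,0,0.002,0,-0.64,0,100],
  [0.005,0,0.003,0,-0.8,0,100],
  [0.006,0,0.003,0,-0.96,0,100],
  [0.007,0,0.004,0,-1.12,0,100],
  [0.007,0,0.005,0,-1.28,0,100],
  [0.007,0,0.0056,0,-1.44,0,100],
  [0.007,0,0.0056,0,-1.56,0,100],
])

```text
clock: 42.08
position: [0.4254, -0.0875, 0.0496]
tool_rot: [3.138, 0.791, 1.551]
force: [-1.3, -0.6, 0.3]
grip_width: 0.0518
```

```bash
python3 - <<'E'
from h import *
look("w25"); rel([.4247,-.0885,.0496],tilt(1.552,-.785))
E
```

```text
t 42.08 p [ 0.4254 -0.0875  0.0496] rpy [3.138 0.791 1.551] F [-1.3 -0.6  0.3] w 0.0518 q [-1.19  1.34  1.14  2.21 -0.8   0.56  0.36]
[ 0.5113 -0.185 ] [79.  32.5] 119.7 [406. 270.]
rel [-0.0021, -0.0, -0.0015] [0.002, 0.024, 0.008]
```

View pics/w25.png

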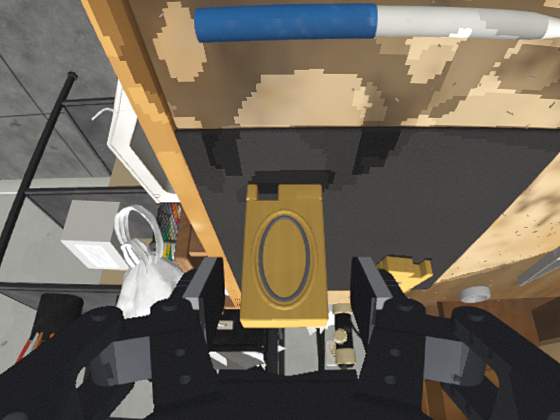

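Call:
carry_out([
  [0,0,0,0,0,0,255],
  [0,0,0,0,0,0,255],
  [0,0,0,0,0,0,255],
  [0,0,0,0,0,0,255],
  [0,0,0,0,0,0,255],
])

```text
clock: 42.75
position: [0.4249, -0.0884, 0.0495]
tool_rot: [3.139, 0.784, 1.549]
force: [-0.6, 1.0, -1.4]
grip_width: 0.0321
```

Call:
carry_out([
  [-0.015,0,-0.015,0,0,0,255],
  [-0.035,0,-0.035,0,0,0,255],
  [-0.042,0,-0.042,0,0,0,255],
  [-0.042,0,-0.042,0,0,0,255],
])

```text
clock: 43.25
position: [0.4248, -0.0882, 0.1085]
tool_rot: [3.14, 0.786, 1.55]
force: [0.8, -0.8, -2.8]
grip_width: 0.0319
```

Call:
carry_out([
  [0,0,0,0,0.17,0,255],
  [0,0,0,0,0.34,0,255],
  [0,0,0,0,0.51,0,255],
  [0,0,0,0,0.68,0,255],
  [0,0,0,0,0.85,0,255],
  [0,0,0,0,1.02,0,255],
  [0,0,0,0,1.19,0,255],
  [0,0,0,0,1.36,0,255],
  [0,0,0,0,1.52,0,255],
  [0,0,0,0,1.57,0,255],
])

```text
clock: 44.5
position: [0.4245, -0.0897, 0.1077]
tool_rot: [3.141, -0.789, 1.549]
force: [0.2, 0.8, -1.2]
grip_width: 0.0318
```

```bash
python3 - <<'E'
from h import *
look("w26"); rel([.4245,-.115,.03],tilt(1.552,.785));rel([.4245,-.115,.016],tilt(1.552,.785))
E
```

```text
t 44.5 p [ 0.4245 -0.0897  0.1077] rpy [ 3.141 -0.789  1.549] F [ 0.2  0.8 -1.2] w 0.0318 q [ 0.17  0.81  0.53  2.01 -1.03  1.31  1.4 ]
[0.4595 0.1188] [65.5 45.6] 179.2 [318.  95.]
[0.4628 0.182 ] [65.7 48. ] 178.8 [318.  53.]
rel [-0.0722, 0.0011, 0.0364] [0.003, -0.007, -0.004]
rel [-0.0821, 0.0011, 0.0463] [0.003, -0.007, -0.004]
```

View pics/w26.png

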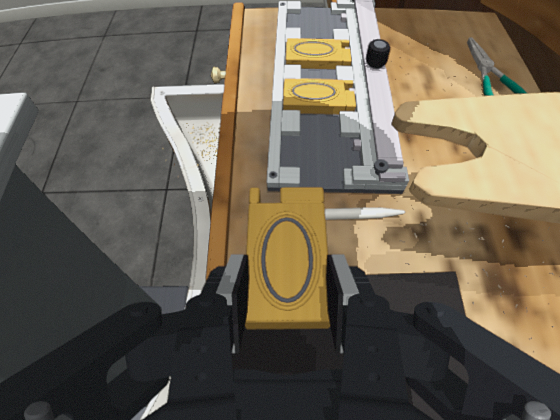

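Call:
carry_out([
  [-0.035,0,0.018,0,0,0,255],
  [-0.065,0.001,0.03,0.003,-0.007,0,255],
  [-0.073,0.001,0.037,0.003,-0.007,0,255],
  [-0.079,0.001,0.043,0.003,-0.007,0,255],
  [-0.0815,0.001,0.0457,0.003,-0.007,0,255],
  [-0.0815,0.001,0.0457,0.003,-0.007,0,255],
])

```text
clock: 45.3
position: [0.4255, -0.1136, 0.0192]
tool_rot: [-3.141, -0.777, 1.553]
force: [0.1, 0.7, -1.9]
grip_width: 0.0321
```

```bash
python3 - <<'E'
from h import *
s=st()
E
```

```text
t 45.3 p [ 0.4255 -0.1136  0.0192] rpy [-3.141 -0.777  1.553] F [ 0.1  0.7 -1.9] w 0.0321 q [ 0.24  0.98  0.48  1.96 -1.09  1.24  1.52]
```

Call:
carry_out([
  [-0.002,0,0.002,0,-0.004,0,255],
  [-0.0035,0,0.0035,0,-0.007,0,255],
  [-0.0035,0,0.0035,0,-0.007,0,255],
  [-0.0035,0,0.0035,0,-0.007,0,90],
  [-0.0035,0,0.0035,0,-0.007,0,90],
  [-0.0035,0,0.0035,0,-0.007,0,90],
  [-0.003,0,-0.03,0,-0.007,0,80],
  [-0.003,0,-0.08,0,-0.007,0,70],
])

```text
clock: 46.3
position: [0.424, -0.1718, 0.0741]
tool_rot: [-3.138, -0.771, 1.552]
force: [0.7, -1.6, -0.1]
grip_width: 0.0619
```

```bash
python3 - <<'E'
from h import *
s=st(); rel([.4255,-.115,.14],down(1.553))
E
```

```text
t 46.3 p [ 0.424  -0.1718  0.0741] rpy [-3.138 -0.771  1.552] F [ 0.7 -1.6 -0.1] w 0.0619 q [ 0.29  0.92  0.55  1.87 -0.98  1.36  1.45]
rel [0.0867, 0.0004, -0.0076] [-0.003, -0.771, 0.001]
```

Call:
carry_out([
  [0.03,0,-0.03,0,-0.17,0,70],
  [0.06,0,-0.03,0,-0.34,0,70],
  [0.0867,0,-0.02,0,-0.51,0,70],
  [0.0867,0,-0.008,0,-0.68,0,70],
  [0.0867,0,-0.008,0,-0.771,0,70],
  [0.0867,0,-0.008,0,-0.771,0,70],
])

```text
clock: 47.05
position: [0.4256, -0.1135, 0.1399]
tool_rot: [-3.141, 0.004, 1.557]
force: [0.1, 0.0, -0.9]
grip_width: 0.0617
```

```bash
python3 - <<'E'
from h import *
look("w27")
E
```

```text
t 47.05 p [ 0.4256 -0.1135  0.1399] rpy [-3.141  0.004  1.557] F [ 0.1  0.  -0.9] w 0.0617 q [-0.58  0.59  0.97  2.18 -0.74  0.74  0.88]
[ 0.4262 -0.1004] [65.2 36. ] 89.4 [286. 183.]
```

View pics/w27.png

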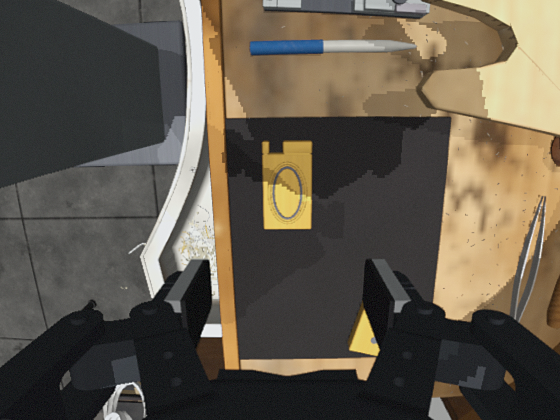

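Call:
carry_out([
  [0.007,0.0006,0.06,0,0,0,70],
  [0.007,0.0006,0.115,0,0,0,70],
  [0.007,0.0006,0.135,0,0,0,70],
  [0.007,0.0006,0.135,0,0,0,255],
  [0.007,0.0006,0.135,0,0,0,255],
  [0.007,0.0006,0.135,0,0,0,255],
  [0.007,0.0006,0.135,0,0,0,255],
], force=60)

```text
clock: 47.98
position: [0.4265, -0.1085, 0.0055]
tool_rot: [3.141, 0.001, 1.554]
force: [-0.9, 1.2, 7.1]
grip_width: 0.0341
```

Call:
carry_out([
  [0,0,-0.03,0,0,0,255],
  [0,0,-0.08,0,0,0,255],
  [0,0,-0.14,0,0,0,255],
  [0,0,-0.175,0,0,0,255],
  [0,0,-0.175,0,0,0,255],
])

```text
clock: 48.6
position: [0.4271, -0.1081, 0.1817]
tool_rot: [3.139, 0.0, 1.555]
force: [-0.2, 0.7, -2.5]
grip_width: 0.0342
```

```bash
python3 - <<'E'
from h import *
s=st()
rel([*(NEST[0]-.006*EX),.18],down(-.05))
E
```

```text
t 48.6 p [ 0.4271 -0.1081  0.1817] rpy [3.139 0.    1.555] F [-0.2  0.7 -2.5] w 0.0342 q [-0.67  0.53  1.07  2.15 -0.65  0.83  0.8 ]
rel [0.166, 0.0205, 0.0017] [0.002, -0.002, 1.605]
```

Call:
carry_out([
  [0,0,0.06,0,0,0,255],
  [0,0,0.12,0,0,0,255],
  [0,0,0.165,0,0,0,255],
  [0,0,0.174,0,0,0,255],
  [0,0,0.175,0,0,0,110],
  [0,0,0.175,0,0,0,110],
  [0.003,0,0.174,0,0,0,110],
  [0.003,0,0.174,0,0,0,255],
  [0.003,0,0.174,0,0,0,255],
  [0.003,0,0.174,0,0,0,255],
])

```text
clock: 49.85
position: [0.4262, -0.1051, 0.0065]
tool_rot: [-3.141, 0.0, 1.554]
force: [-3.7, 3.3, 20.5]
grip_width: 0.0342
```

Call:
carry_out([
  [0,0,0,0,0,0,255],
  [0,0,-0.03,0,0,0,255],
  [0,0,-0.08,0,0,0,255],
  [0,0,-0.14,0,0,0,255],
  [0,0,-0.175,0,0,0,255],
  [0,0,-0.175,0,0,0,255],
])

```text
clock: 50.6
position: [0.4271, -0.105, 0.1826]
tool_rot: [3.139, 0.001, 1.555]
force: [0.5, -0.4, -2.6]
grip_width: 0.0342
```

```bash
python3 - <<'E'
from h import *
s=st()
rel([*(NEST[0]-.005*EX),.18],down(-.05))
E
```

```text
t 50.6 p [ 0.4271 -0.105   0.1826] rpy [3.139e+00 1.000e-03 1.555e+00] F [ 0.5 -0.4 -2.6] w 0.0342 q [-0.67  0.53  1.07  2.15 -0.64  0.83  0.78]
rel [0.1629, 0.0216, 0.0025] [0.002, -0.001, 1.605]
```

Call:
carry_out([
  [0.02,0.003,0,0,0,0.17,255],
  [0.04,0.006,0,0,0,0.34,255],
  [0.07,0.009,0,0,0,0.51,255],
  [0.1,0.012,0,0,0,0.68,255],
  [0.12,0.016,0,0,0,0.85,255],
  [0.14,0.02,0,0,0,1.02,255],
  [0.163,0.0216,0,0,0,1.19,255],
  [0.163,0.0216,0,0,0,1.36,255],
  [0.163,0.0216,0,0,0,1.53,255],
  [0.163,0.0216,0.002,0,0,1.605,255],
])

```text
clock: 51.85
position: [0.4501, 0.0571, 0.1776]
tool_rot: [3.14, 0.002, -0.055]
force: [-0.8, -0.3, -2.4]
grip_width: 0.0342
```

```bash
python3 - <<'E'
from h import *
look("w28")
rel([*(NEST[0]-.005*EX),.035],down(-.05))
E
```

```text
t 51.85 p [0.4501 0.0571 0.1776] rpy [ 3.14e+00  2.00e-03 -5.50e-02] F [-0.8 -0.3 -2.4] w 0.0342 q [-1.12  0.85  1.39  2.12 -0.98  1.09 -0.84]
[0.4586 0.1219] [65.4 35.9] 177.6 [210. 184.]
[0.4632 0.1855] [65.9 36.1] 177.3 [136. 184.]
rel [0.0016, -0.0008, 0.1424] [0.002, 0.003, -0.008]
```

View pics/w28.png

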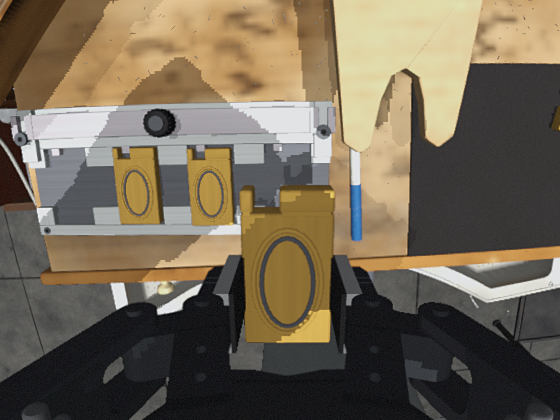

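Call:
carry_out([
  [0.001,-0.0005,0.04,0,0,-0.006,255],
  [0.0016,-0.0008,0.09,0,0,-0.008,255],
  [0.0016,-0.0008,0.13,0,0,-0.008,255],
  [0.0016,-0.0008,0.142,0,0,-0.008,255],
  [0.0016,-0.0008,0.142,0,0,-0.008,255],
])

```text
clock: 52.52
position: [0.4514, 0.0574, 0.0359]
tool_rot: [3.141, 0.003, -0.043]
force: [-0.3, -0.3, -1.2]
grip_width: 0.034
```

```bash
python3 - <<'E'
from h import *
im,d,E,s=look("w29");crop7(im,"w29")
E
```

```text
t 52.52 p [0.4514 0.0574 0.0359] rpy [ 3.141e+00  3.000e-03 -4.300e-02] F [-0.3 -0.3 -1.2] w 0.034 q [-0.93  0.94  1.    2.2  -1.25  0.8  -0.66]
[0.445  0.0581] [81.7 43. ] 177.6 [285. 259.]
[0.4586 0.122 ] [68.1 37. ] 176.7 [149. 236.]
[0.4631 0.1864] [68.4 38.4] 175.3 [ 33. 242.]
```

View pics/w29.png

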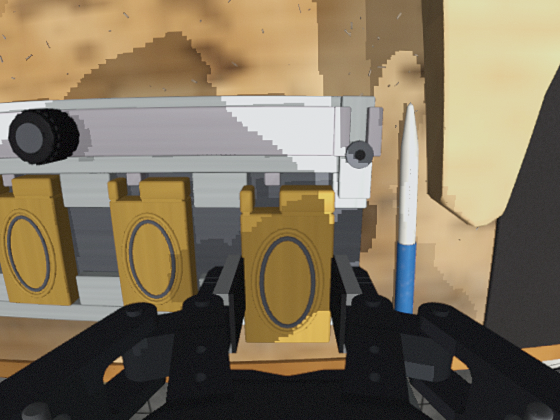

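View pics/w29c.png

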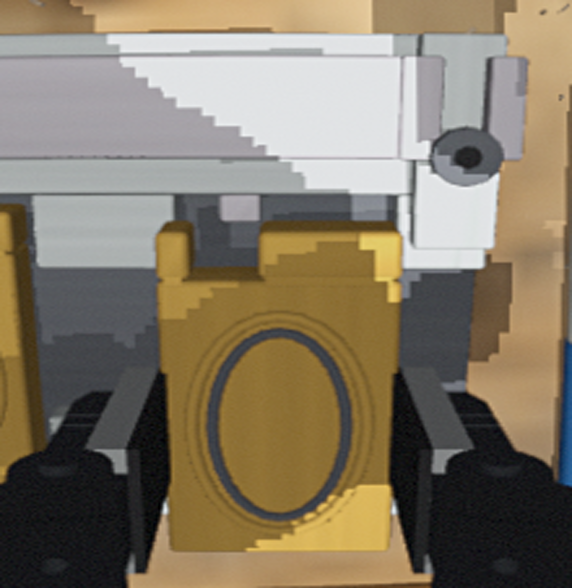

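```bash
python3 - <<'E'
from h import *
E=np.load("pics/w29E.npy"); n=NEST[0]
im=cv2.imread("pics/w29.png"); cv2.imwrite("pics/w29d.png",cv2.resize(im[165:215,235:345],None,fx=7,fy=7,interpolation=cv2.INTER_CUBIC))
for q,z in (([(162,224),(398,221)],.0324),([(158,238),(402,235)],.0444),([(176,194),(409,194)],.013)):
    P=f7(q,z,E); c=P.mean(0); v=P[1]-P[0]; print(np.linalg.norm(v).round(4),((c-n)@EX).round(4),((c-n)@EY).round(4), 'yaw',np.arctan2(v[0],-v[1]).round(3))
E
```

```text
0.0364 0.0326 0.0003 yaw -0.026
0.0347 0.0325 0.0003 yaw -0.027
0.0404 0.035 -0.0019 yaw -0.042
```

View pics/w29d.png

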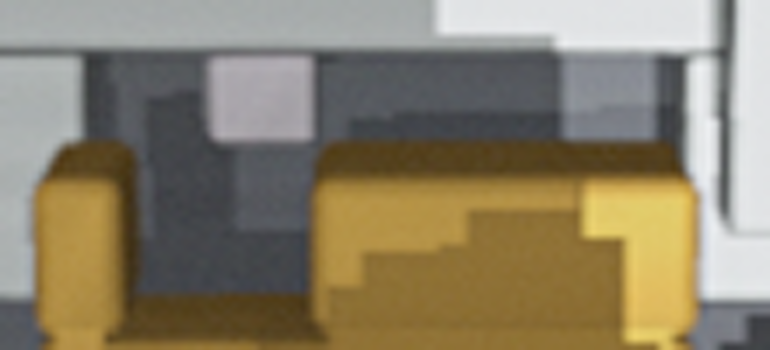

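```bash
python3 - <<'E'
from h import *
E=np.load("pics/w29E.npy"); n=NEST[0]
f=lambda q,z: onplane("wrist",np.array(q,float)/7+[235-.4,165-.4],z,E)[:,:2]
for nm,q,z in (("bot",[(60,143),(683,142)],.0324),("top",[(37,180),(697,177)],.0444),("wall",[(85,52),(688,52)],.013),("key",[(208,140),(313,140)],.013),("notch",[(133,180),(314,178)],.0444)):
    P=f(q,z); c=P.mean(0); v=P[1]-P[0]; print(nm,np.linalg.norm(v).round(4),((c-n)@EX).round(4),((c-n)@EY).round(4), 'yaw',np.arctan2(v[0],-v[1]).round(3))
E
```

```text
bot 0.0357 0.033 0.0003 yaw -0.041
top 0.0348 0.0334 0.0005 yaw -0.038
wall 0.0388 0.0351 -0.0007 yaw -0.042
key 0.0068 0.0293 0.0074 yaw -0.043
notch 0.0095 0.0333 0.0081 yaw -0.032
```

```bash
python3 - <<'E'
from h import *
E=np.load("pics/w29E.npy"); print(onplane("wrist",[(425,60),(430,192),(445,210),(478,226),(510,205)],.11,E).round(3)); d=np.load("pics/w29d.npy"); P=cloud("wrist",d,E); print(P[100,480],P[205,460], P[190,436])
E
```

```text
[[0.526 0.03  0.11 ]
 [0.502 0.028 0.11 ]
 [0.498 0.025 0.11 ]
 [0.495 0.018 0.11 ]
 [0.499 0.012 0.11 ]]
[0.51916221 0.01461741 0.10050648] [0.49646616 0.01718551 0.09981875] [0.49910465 0.02116893 0.09542964]
```

Call:
carry_out([
  [0.0005,0.001,0.006,0,0,0.006,255],
  [0.0005,0.001,0.012,0,0,0.006,255],
  [0.0005,0.001,0.016,0,0,0.006,255],
  [0.0005,0.001,0.018,0,0,0.006,255],
])

```text
clock: 53.08
position: [0.4525, 0.0567, 0.0185]
tool_rot: [3.141, 0.001, -0.049]
force: [0.2, -0.6, -1.9]
grip_width: 0.0338
```

```bash
python3 - <<'E'
from h import *
st()
E
```

```text
t 53.08 p [0.4525 0.0567 0.0185] rpy [ 3.141e+00  1.000e-03 -4.900e-02] F [ 0.2 -0.6 -1.9] w 0.0338 q [-0.87  0.92  0.89  2.2  -1.26  0.71 -0.68]
```

Call:
carry_out([
  [0,0,0.003,0,0,0,255],
  [0,0,0.006,0,0,0,255],
  [0,0,0.008,0,0,0,255],
  [0,0,0.0085,0,0,0,255],
])

```text
clock: 53.58
position: [0.4525, 0.0566, 0.01]
tool_rot: [3.14, 0.001, -0.049]
force: [-0.7, -0.2, -2.4]
grip_width: 0.0337
```

```bash
python3 - <<'E'
from h import *
s=st(); print(s['qpos'][4]); im,d,E,s=look("w30");crop7(im,"w30")
E
```

```text
t 53.58 p [0.4525 0.0566 0.01  ] rpy [ 3.14e+00  1.00e-03 -4.90e-02] F [-0.7 -0.2 -2.4] w 0.0337 q [-0.84  0.91  0.84  2.2  -1.26  0.66 -0.68]
-1.255656744505533
t 53.58 p [0.4525 0.0566 0.01  ] rpy [ 3.14e+00  1.00e-03 -4.90e-02] F [-0.7 -0.2 -2.4] w 0.0337 q [-0.84  0.91  0.84  2.2  -1.26  0.66 -0.68]
[0.4639 0.1222] [57.5 36.5] 176.9 [125. 251.]
[0.4575 0.0568] [67.5 36.3] 177.2 [286. 260.]
```

View pics/w30c.png

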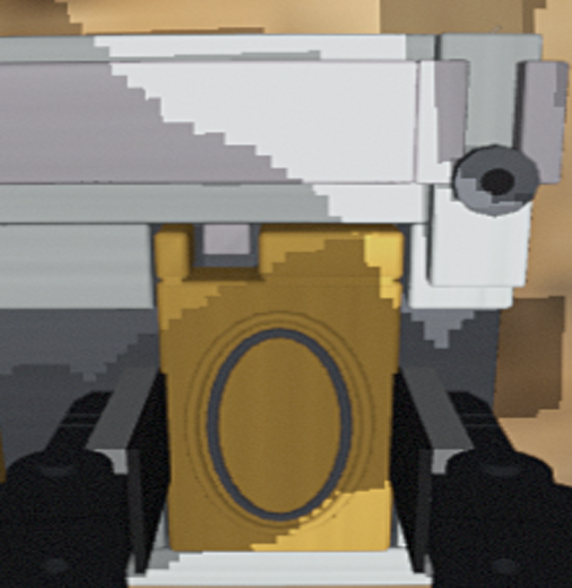

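Call:
carry_out([
  [0,0,0.001,0,0,0,255],
  [0,0,0.001,0,0,0,110],
  [0,0,0.0,0,0,0,110],
  [0,0,0.0,0,0,0,110],
  [0,0,-0.02,0,0,0,110],
  [0,0,-0.06,0,0,0,110],
  [0,0,-0.12,0,0,0,60],
  [0,0,-0.17,0,0,0,0],
])

```text
clock: 54.62
position: [0.4525, 0.0566, 0.182]
tool_rot: [3.14, 0.001, -0.05]
force: [0.7, 0.5, 0.1]
grip_width: 0.0808
```

```bash
python3 - <<'E'
from h import *
im,d,E,s=look("w31")
for i in range(3): seat(i,d,E)
rel([.46,-.17,.20],down(1.30))
E
```

```text
t 54.62 p [0.4525 0.0566 0.182 ] rpy [ 3.14e+00  1.00e-03 -5.00e-02] F [0.7 0.5 0.1] w 0.0808 q [-1.09  0.69  1.24  2.11 -0.82  0.96 -1.  ]
[0.4588 0.1219] [65.7 35.7] 177.5 [210. 186.]
[0.4632 0.1856] [64.7 36.1] 177.3 [137. 185.]
[0.4576 0.057 ] [65.9 35.5] 177.2 [286. 183.]
nest 1 plate z [0.018  0.018  0.2634 0.0194] frame top 0.0128
nest 2 plate z [0.0183 0.2484 0.2487 0.0178] frame top 0.0128
nest 3 plate z [0.0182 0.0181 0.0181 0.018 ] frame top 0.0129
rel [0.0174, 0.2255, -0.0135] [0.002, -0.002, -1.351]
```

View pics/w31.png

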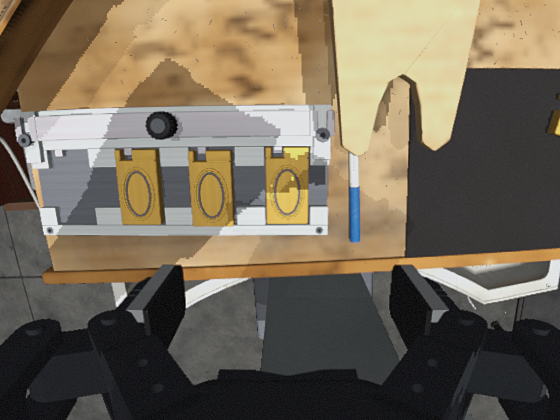

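```bash
cat >> h.py <<'E'
def seat2(i,d,E):
    P=cloud("wrist",d,E).reshape(-1,3)[d.reshape(-1)>.05]; n=NEST[i]
    a=(P[:,:2]-n)@EX; b=(P[:,:2]-n)@EY
    for lo in np.arange(-.031,.03,.009):
        m=(a>lo)&(a<lo+.009)&(abs(b)<.014)&(P[:,2]<.06); print(i+1,round(lo,3),m.sum(),np.percentile(P[m,2],[10,50,90]).round(4) if m.sum() else None)
E
python3 - <<'E'
from h import *
d=np.load("pics/w31d.npy");E=np.load("pics/w31E.npy")
seat2(0,d,E);seat2(1,d,E)
E
```

```text
1 -0.031 313 [0.017  0.0178 0.019 ]
1 -0.022 331 [0.0171 0.018  0.0191]
1 -0.013 348 [0.0171 0.0181 0.0189]
1 -0.004 340 [0.0171 0.0181 0.0191]
1 0.005 365 [0.0171 0.018  0.019 ]
1 0.014 367 [0.017  0.018  0.0189]
1 0.023 369 [0.006  0.0173 0.0186]
2 -0.031 311 [0.017  0.0182 0.0192]
2 -0.022 327 [0.0173 0.018  0.019 ]
2 -0.013 344 [0.0171 0.0181 0.0189]
2 -0.004 333 [0.0171 0.0181 0.0191]
2 0.005 357 [0.0171 0.0181 0.0191]
2 0.014 361 [0.0168 0.0179 0.019 ]
2 0.023 346 [0.0062 0.0172 0.0185]
```

Call:
carry_out([
  [0.001,0.02,-0.01,0,0,-0.15,0],
  [0.003,0.06,-0.01,0,0,-0.3,0],
  [0.006,0.11,-0.01,0,0,-0.45,0],
  [0.01,0.15,-0.01,0,0,-0.6,0],
  [0.013,0.19,-0.01,0,0,-0.75,0],
  [0.017,0.22,-0.01,0,0,-0.9,0],
  [0.0174,0.2255,-0.01,0,0,-1.05,0],
  [0.0174,0.2255,-0.01,0,0,-1.2,30],
  [0.0174,0.2255,-0.01,0,0,-1.35,70],
  [0.0174,0.2255,-0.01,0,0,-1.35,70],
])

```text
clock: 55.92
position: [0.4588, -0.1693, 0.1905]
tool_rot: [-3.141, 0.001, 1.3]
force: [-0.5, -0.1, 0.1]
grip_width: 0.0621
```

```bash
python3 - <<'E'
from h import *
im,d,E,s=look("w32")
E
```

```text
t 55.92 p [ 0.4588 -0.1693  0.1905] rpy [-3.141e+00  1.000e-03  1.300e+00] F [-0.5 -0.1  0.1] w 0.0621 q [-0.35  0.48  0.79  2.02 -0.46  0.83  0.43]
[ 0.5029 -0.2149] [67.9 36.9] 74.4 [348. 223.]
```

View pics/w32.png

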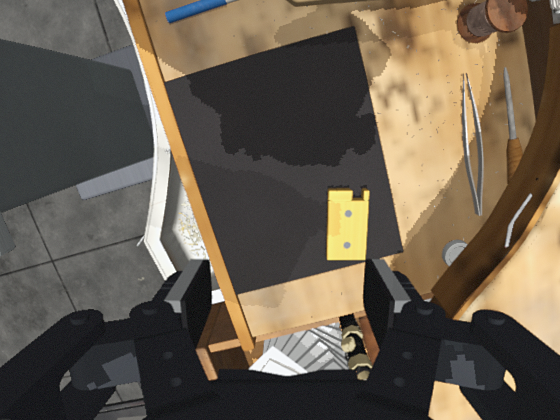

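```bash
python3 - <<'E'
from h import *
d=np.load("pics/top0.npy"); P=cloud("top",d,ext("top")).reshape(-1,3)
m=(P[:,2]>.09)&(P[:,2]<.14)&(P[:,1]<-.18)&(P[:,1]>-.32)&(P[:,0]<.66)&(P[:,0]>.4); Q=P[m]
for y in np.arange(-.32,-.18,.02):
    k=(abs(Q[:,1]-y)<.01); print(round(y,2), np.sort(Q[k,0])[:4].round(3) if k.any() else None)
rel([.503+.27*.014,-.215+.963*.014,.07],down(1.30))
E
```

```text
-0.32 [0.514 0.514 0.515 0.515]
-0.3 [0.518 0.518 0.518 0.519]
-0.28 [0.527 0.527 0.527 0.528]
-0.26 [0.547 0.548 0.548 0.548]
-0.24 [0.565 0.565 0.566 0.566]
-0.22 [0.589 0.59  0.59  0.59 ]
-0.2 [0.59  0.592 0.592 0.593]
-0.18 [0.626 0.626 0.626 0.627]
rel [-0.018, 0.0549, 0.1204] [-0.001, 0.001, -0.003]
```

Call:
carry_out([
  [-0.009,0.03,0.03,0,0,0,70],
  [-0.018,0.055,0.08,0,0,0,70],
  [-0.018,0.055,0.12,0,0,0,70],
  [-0.018,0.055,0.16,0,0,0,70],
  [-0.018,0.055,0.183,0,0,0,70],
  [-0.018,0.055,0.185,0,0,0,70],
])

```text
clock: 56.72
position: [0.506, -0.2015, 0.0041]
tool_rot: [-3.138, 0.002, 1.298]
force: [0.6, 0.3, -0.3]
grip_width: 0.0619
```

```bash
python3 - <<'E'
from h import *
look("w33")
E
```

```text
t 56.73 p [ 0.506  -0.2015  0.0041] rpy [-3.138e+00  2.000e-03  1.298e+00] F [ 0.6  0.3 -0.3] w 0.0619 q [-0.07  0.82  0.49  1.96 -0.73  0.54  0.66]
[ 0.504  -0.2115] [63.  35.6] 74.7 [289. 299.]
```

View pics/w33.png

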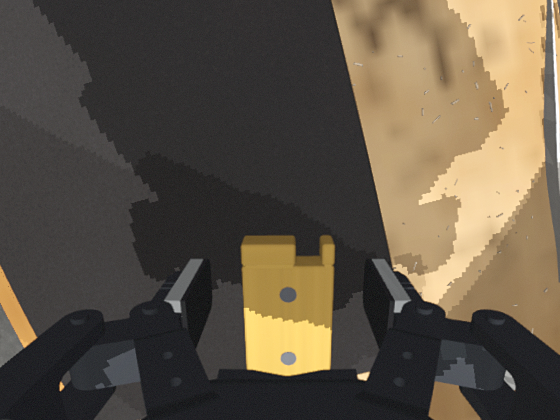

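Call:
carry_out([
  [0,0,0,0,0,0,255],
  [0,0,0,0,0,0,255],
  [0,0,0,0,0,0,255],
  [0,0,0,0,0,0,255],
  [0,0,-0.02,0,0,0,255],
  [0,0,-0.05,0,0,0,255],
  [0,0,-0.06,0,0,0,255],
])

```text
clock: 57.65
position: [0.5079, -0.2015, 0.0679]
tool_rot: [3.139, 0.001, 1.301]
force: [0.1, 0.0, -2.1]
grip_width: 0.0346
```

```bash
python3 - <<'E'
from h import *
s=st();rel([.4245,-.15,.04],down(1.552))
E
```

```text
t 57.65 p [ 0.5079 -0.2015  0.0679] rpy [3.139e+00 1.000e-03 1.301e+00] F [ 0.1  0.  -2.1] w 0.0346 q [-0.14  0.73  0.59  1.95 -0.65  0.65  0.6 ]
rel [0.0275, -0.0942, 0.0277] [0.002, 0.002, -0.251]
```

Call:
carry_out([
  [0.01,-0.04,0,0,0,-0.1,255],
  [0.0275,-0.094,0.01,0,0,-0.25,255],
  [0.0275,-0.094,0.03,0,0,-0.25,255],
  [0.0275,-0.094,0.055,0,0,-0.25,255],
  [0.0275,-0.094,0.061,0,0,-0.25,255],
  [0.0275,-0.094,0.0615,0,0,-0.25,255],
  [0.0275,-0.094,0.0615,0,0,-0.25,80],
  [0.0275,-0.094,0.0615,0,0,-0.25,70],
  [0.0275,-0.094,0.03,0,0,-0.25,70],
  [0.0275,-0.094,-0.03,0,0,-0.25,70],
])

```text
clock: 58.9
position: [0.4228, -0.1498, 0.0957]
tool_rot: [-3.137, 0.001, 1.55]
force: [2.0, 0.7, 1.5]
grip_width: 0.0621
```

```bash
python3 - <<'E'
from h import *
look("w34")
E
```

```text
t 58.9 p [ 0.4228 -0.1498  0.0957] rpy [-3.137e+00  1.000e-03  1.550e+00] F [2.  0.7 1.5] w 0.0621 q [-0.23  0.56  0.58  2.18 -0.58  0.56  0.76]
[ 0.4239 -0.1638] [67.2 35.9] 88.5 [290. 237.]
```

View pics/w34.png

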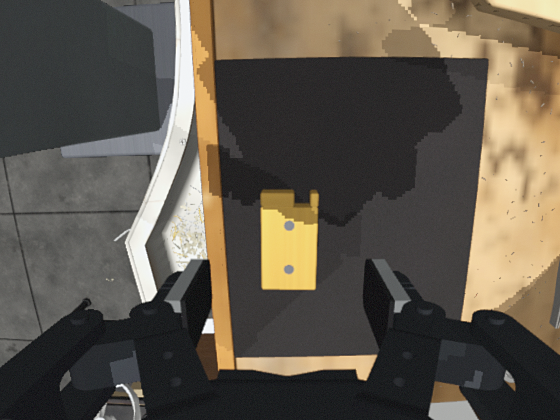

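```bash
python3 - <<'E'
from h import *
rel([.4241,-.154,.06],tilt(1.547,-.785));rel([.4241,-.154,.0115],tilt(1.547,-.785))
E
```

```text
rel [-0.003, -0.0007, 0.042] [0.003, -0.783, 0.0]
rel [-0.003, -0.0008, 0.0905] [0.003, -0.783, 0.0]
```

Call:
carry_out([
  [0,0,0.0,0,-0.17,0,70],
  [-0.001,0,0.01,0,-0.34,0,70],
  [-0.002,0,0.02,0,-0.51,0,70],
  [-0.003,0,0.03,0,-0.68,0,70],
  [-0.003,0,0.042,0.003,-0.785,0,70],
  [-0.003,0,0.055,0.003,-0.785,0,70],
  [-0.003,0,0.075,0.003,-0.785,0,70],
  [-0.003,-0.0006,0.088,0.003,-0.785,0,70],
  [-0.003,-0.0006,0.09,0.003,-0.785,0,70],
  [-0.003,-0.0006,0.09,0.003,-0.785,0,70],
])

```text
clock: 60.2
position: [0.4232, -0.1529, 0.0059]
tool_rot: [-3.137, 0.786, 1.552]
force: [0.0, -0.5, 0.6]
grip_width: 0.0616
```

Call:
carry_out([
  [0,0,0,0,0,0,255],
  [0,0,0,0,0,0,255],
  [0,0,0,0,0,0,255],
  [0,0,0,0,0,0,255],
  [0,0,0,0,0,0,255],
], force=70)

```text
clock: 60.82
position: [0.4244, -0.1535, 0.0077]
tool_rot: [3.141, 0.787, 1.55]
force: [1.8, 11.2, 39.4]
grip_width: 0.0343
```

```bash
python3 - <<'E'
from h import *
s=st()
rel([.424,-.10,.11],tilt(1.55,-.785))
E
```

```text
t 60.83 p [ 0.4244 -0.1535  0.0077] rpy [3.141 0.787 1.55 ] F [ 1.8 11.2 39.4] w 0.0343 q [-0.96  1.25  0.91  2.23 -0.54  0.28  0.13]
rel [-0.0347, -0.0015, -0.11] [0.0, 0.002, -0.0]
```

Call:
carry_out([
  [-0.01,0,-0.01,0,0,0,255],
  [-0.03,0,-0.04,0,0,0,255],
  [-0.035,-0.0015,-0.08,0,0,0,255],
  [-0.035,-0.0015,-0.11,0,0,0,255],
  [-0.035,-0.0015,-0.11,0,0,0,255],
])

```text
clock: 61.45
position: [0.4238, -0.0982, 0.1089]
tool_rot: [-3.139, 0.785, 1.554]
force: [0.0, -0.7, -3.1]
grip_width: 0.034
```

Call:
carry_out([
  [0,0,0,0,0.16,0,255],
  [0,0,0,0,0.32,0,255],
  [0,0,0,0,0.48,0,255],
  [0,0,0,0,0.64,0,255],
  [0,0,0,0,0.8,0,255],
  [0,0,0,0,0.96,0,255],
  [0,0,0,0,1.12,0,255],
  [0,0,0,0,1.28,0,255],
  [0,0,0,0,1.44,0,255],
  [0,0,0,0,1.57,0,255],
])

```text
clock: 62.7
position: [0.4232, -0.1009, 0.1086]
tool_rot: [-3.14, -0.746, 1.546]
force: [-0.8, 0.6, -2.0]
grip_width: 0.0339
```

```bash
python3 - <<'E'
from h import *
im,d,E,s=look("w35")
rel([.4235,-.10,.055],tilt(1.55,.785))
rel([.4235,-.10,.048],tilt(1.55,.785))
E
```

```text
t 62.7 p [ 0.4232 -0.1009  0.1086] rpy [-3.14  -0.746  1.546] F [-0.8  0.6 -2. ] w 0.0339 q [ 0.33  0.73  0.3   2.   -0.9   1.16  1.27]
[0.4578 0.0553] [66.3 42.5] 178.9 [323. 130.]
[0.4586 0.1186] [65.6 45.6] 179.2 [319.  77.]
[0.4629 0.1827] [65.7 47.6] 178.8 [319.  34.]
rel [-0.0325, 0.0019, 0.0403] [0.003, 0.03, -0.01]
rel [-0.0373, 0.0019, 0.0454] [0.003, 0.03, -0.01]
```

View pics/w35.png

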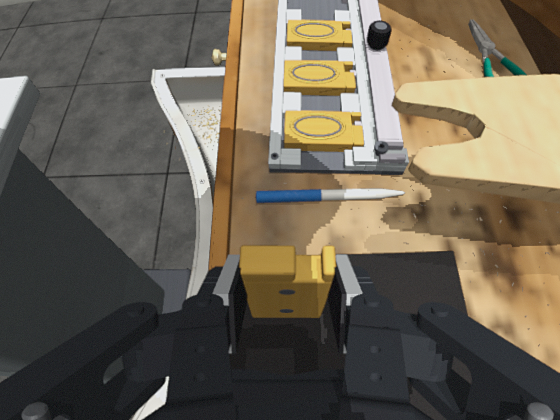

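Call:
carry_out([
  [-0.018,0.001,0.022,0,0.015,-0.005,255],
  [-0.031,0.002,0.038,0.003,0.03,-0.01,255],
  [-0.035,0.002,0.043,0.003,0.03,-0.01,255],
  [-0.037,0.002,0.045,0.003,0.03,-0.01,255],
  [-0.038,0.002,0.046,0.003,0.03,-0.01,255],
])

```text
clock: 63.38
position: [0.425, -0.0969, 0.0488]
tool_rot: [3.14, -0.77, 1.56]
force: [-0.9, -0.2, -0.9]
grip_width: 0.0341
```

```bash
python3 - <<'E'
from h import *
s=st()
E
```

```text
t 63.38 p [ 0.425  -0.0969  0.0488] rpy [ 3.14 -0.77  1.56] F [-0.9 -0.2 -0.9] w 0.0341 q [ 0.36  0.85  0.25  1.99 -0.96  1.1   1.36]
```

Call:
carry_out([
  [-0.001,0,0.001,0,0.007,0,255],
  [-0.002,0,0.002,0,0.015,0,255],
  [-0.002,0,0.002,0,0.015,0,255],
])

```text
clock: 63.75
position: [0.425, -0.0965, 0.0485]
tool_rot: [3.138, -0.79, 1.562]
force: [-8.9, -8.4, 43.5]
grip_width: 0.0337
```

```bash
python3 - <<'E'
from h import *
s=st()
E
```

```text
t 63.75 p [ 0.425  -0.0965  0.0485] rpy [ 3.138 -0.79   1.562] F [-8.9 -8.4 43.5] w 0.0337 q [ 0.37  0.86  0.25  1.98 -0.96  1.12  1.37]
```

Call:
carry_out([
  [0.001,0,-0.001,0,0,0,255],
  [0.001,0,-0.001,0,0,0,100],
  [0.001,0,-0.001,0,0,0,100],
  [0.001,0,-0.001,0,0,0,100],
])

```text
clock: 64.25
position: [0.4249, -0.0967, 0.0469]
tool_rot: [3.141, -0.786, 1.56]
force: [0.2, 0.3, -0.3]
grip_width: 0.0519
```

```bash
python3 - <<'E'
from h import *
look("w36"); s=telemetry.observe()
rel(s['position']+[0,.005,.001],tilt(1.557,-.785))
E
```

```text
t 64.25 p [ 0.4249 -0.0967  0.0469] rpy [ 3.141 -0.786  1.56 ] F [ 0.2  0.3 -0.3] w 0.0519 q [ 0.37  0.86  0.25  1.98 -0.96  1.11  1.37]
[ 0.4249 -0.0873] [50.9 38.3] 179.4 [287. 278.]
[0.4577 0.0546] [66.  46.9] 177.9 [330.  86.]
[0.4584 0.1186] [66.5 49.4] 179.8 [324.  32.]
rel [0.0042, -0.0001, 0.0028] [0.0, -1.571, 0.003]
```

View pics/w36.png

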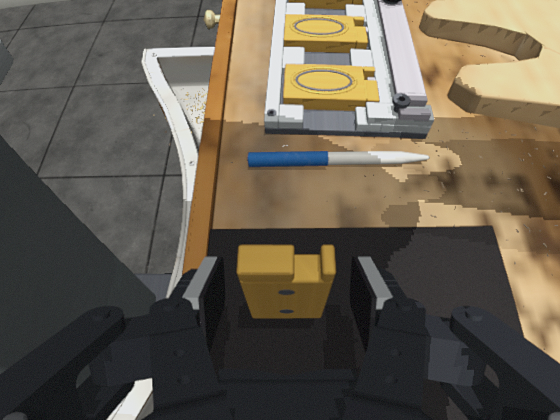

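Call:
carry_out([
  [0,0,0,0,-0.16,0,100],
  [0.001,0,0.001,0,-0.32,0,100],
  [0.001,0,0.001,0,-0.48,0,100],
  [0.002,0,0.002,0,-0.64,0,100],
  [0.003,0,0.002,0,-0.8,0,100],
  [0.003,0,0.002,0,-0.96,0,100],
  [0.004,0,0.003,0,-1.12,0,100],
  [0.004,0,0.003,0,-1.28,0,100],
  [0.004,0,0.003,0,-1.44,0,100],
  [0.004,0,0.003,0,-1.57,0,100],
])

```text
clock: 65.55
position: [0.4251, -0.0911, 0.0471]
tool_rot: [-3.138, 0.712, 1.561]
force: [-0.5, -0.2, -1.4]
grip_width: 0.0518
```

```bash
python3 - <<'E'
from h import *
look("w37"); rel([.4249,-.0917,.048],tilt(1.557,-.785))
E
```

```text
t 65.55 p [ 0.4251 -0.0911  0.0471] rpy [-3.138  0.712  1.561] F [-0.5 -0.2 -1.4] w 0.0518 q [-1.11  1.2   1.05  2.23 -0.68  0.47  0.29]
rel [-0.0033, 0.0008, -0.0025] [-0.002, -0.055, 0.014]
```

View pics/w37.png

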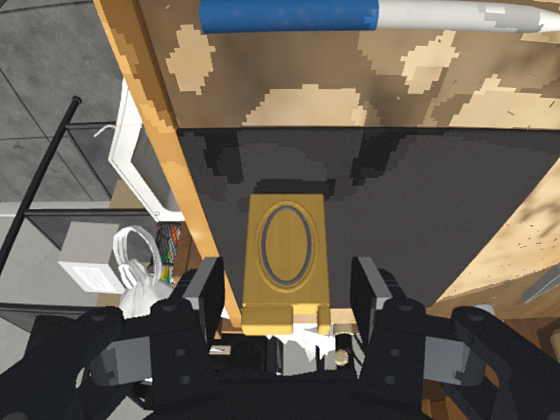

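Settle the tilt, close, lift, turn over.

Call:
carry_out([
  [0,0,0,0,-0.06,0,100],
  [0,0,0,0,-0.06,0,255],
  [0,0,0,0,-0.06,0,255],
  [0,0,0,0,-0.06,0,255],
  [0,0,0,0,-0.06,0,255],
  [0,0,0,0,-0.06,0,255],
])

```text
clock: 66.35
position: [0.4243, -0.0922, 0.0467]
tool_rot: [-3.135, 0.767, 1.561]
force: [0.3, 0.3, 1.1]
grip_width: 0.0314
```

Call:
carry_out([
  [-0.015,0,-0.015,0,0,0,255],
  [-0.035,0,-0.035,0,0,0,255],
  [-0.042,0,-0.042,0,0,0,255],
  [-0.042,0,-0.042,0,0,0,255],
])

```text
clock: 66.85
position: [0.4246, -0.0929, 0.1056]
tool_rot: [-3.135, 0.767, 1.561]
force: [0.7, -0.7, -2.9]
grip_width: 0.0312
```

Call:
carry_out([
  [0,0,0,0,0.17,0,255],
  [0,0,0,0,0.34,0,255],
  [0,0,0,0,0.51,0,255],
  [0,0,0,0,0.68,0,255],
  [0,0,0,0,0.85,0,255],
  [0,0,0,0,1.02,0,255],
  [0,0,0,0,1.19,0,255],
  [0,0,0,0,1.36,0,255],
  [0,0,0,0,1.52,0,255],
  [0,0,0,0,1.57,0,255],
])

```text
clock: 68.1
position: [0.4246, -0.094, 0.1053]
tool_rot: [-3.135, -0.808, 1.549]
force: [-0.8, 0.2, -1.4]
grip_width: 0.0312
```

```bash
python3 - <<'E'
from h import *
look("w38"); rel([.4245,-.115,.03],tilt(1.557,.785));rel([.4245,-.115,.017],tilt(1.557,.785))
E
```

```text
t 68.1 p [ 0.4246 -0.094   0.1053] rpy [-3.135 -0.808  1.549] F [-0.8  0.2 -1.4] w 0.0312 q [ 0.27  0.79  0.4   1.99 -0.97  1.26  1.35]
[0.4577 0.0551] [65.7 43.6] 177.0 [323. 147.]
[0.4583 0.1189] [66.  45.7] 179.3 [319.  94.]
[0.4628 0.1817] [65.5 49.5] 179.0 [320.  53.]
rel [-0.0674, 0.0016, 0.0364] [-0.001, -0.029, -0.009]
rel [-0.0768, 0.0017, 0.0454] [-0.001, -0.029, -0.009]
```

View pics/w38.png

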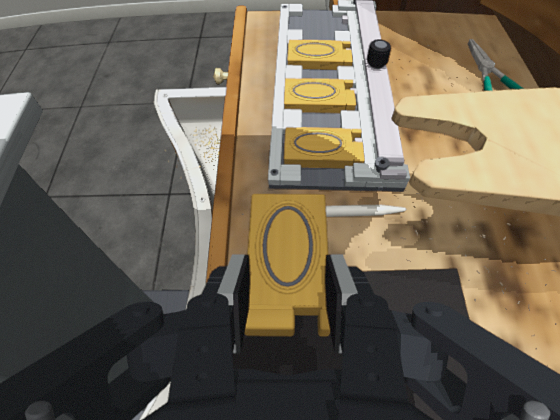

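Call:
carry_out([
  [-0.035,0.001,0.018,0,-0.015,-0.005,255],
  [-0.06,0.0016,0.03,0,-0.029,-0.009,255],
  [-0.068,0.0016,0.037,0,-0.029,-0.009,255],
  [-0.074,0.0016,0.043,0,-0.029,-0.009,255],
  [-0.0768,0.0016,0.0455,0,-0.029,-0.009,255],
  [-0.0768,0.0016,0.0455,0,-0.029,-0.009,255],
])

```text
clock: 68.9
position: [0.4255, -0.1137, 0.0194]
tool_rot: [3.139, -0.773, 1.565]
force: [0.7, 0.0, -1.1]
grip_width: 0.031
```

```bash
python3 - <<'E'
from h import *
s=st()
E
```

```text
t 68.9 p [ 0.4255 -0.1137  0.0194] rpy [ 3.139 -0.773  1.565] F [ 0.7  0.  -1.1] w 0.031 q [ 0.31  0.95  0.37  1.95 -1.03  1.17  1.47]
```

Call:
carry_out([
  [-0.002,0,0.002,0,0,0,255],
  [-0.004,0,0.004,0,0,0,255],
  [-0.004,0,0.004,0,0,0,255],
])

```text
clock: 69.28
position: [0.4258, -0.1139, 0.0157]
tool_rot: [3.137, -0.776, 1.566]
force: [-5.2, -6.9, 37.7]
grip_width: 0.0314
```

```bash
python3 - <<'E'
from h import *
s=st()
E
```

```text
t 69.28 p [ 0.4258 -0.1139  0.0157] rpy [ 3.137 -0.776  1.566] F [-5.2 -6.9 37.7] w 0.0314 q [ 0.32  0.95  0.36  1.95 -1.03  1.16  1.47]
```

Call:
carry_out([
  [0.001,0,-0.001,0,0,0,255],
  [0.001,0,-0.001,0,0,0,90],
  [0.001,0,-0.001,0,0,0,90],
  [0.001,0,-0.001,0,0,0,90],
  [0.001,0,-0.03,0,0,0,80],
  [0.001,0,-0.08,0,0,0,70],
  [0.001,0,-0.08,0,0,0,70],
])

```text
clock: 70.15
position: [0.4254, -0.172, 0.0728]
tool_rot: [3.136, -0.77, 1.564]
force: [0.0, -0.2, -1.1]
grip_width: 0.062
```

```bash
python3 - <<'E'
from h import *
s=st(); rel([.4255,-.115,.14],down(1.56))
E
```

```text
t 70.15 p [ 0.4254 -0.172   0.0728] rpy [ 3.136 -0.77   1.564] F [ 0.  -0.2 -1.1] w 0.062 q [ 0.36  0.89  0.44  1.87 -0.92  1.29  1.4 ]
rel [0.0877, -0.0002, -0.0086] [0.003, -0.77, 0.002]
```

Call:
carry_out([
  [0.03,0,-0.03,0,-0.17,0,70],
  [0.06,0,-0.03,0,-0.34,0,70],
  [0.087,0,-0.02,0,-0.51,0,70],
  [0.087,0,-0.008,0,-0.68,0,70],
  [0.087,0,-0.008,0.003,-0.77,0,70],
  [0.087,0,-0.008,0.003,-0.77,0,70],
])

```text
clock: 70.9
position: [0.4252, -0.1098, 0.1374]
tool_rot: [-3.14, -0.001, 1.569]
force: [1.5, 0.3, -0.4]
grip_width: 0.0623
```

```bash
python3 - <<'E'
from h import *
look("w39")
E
```

```text
t 70.9 p [ 0.4252 -0.1098  0.1374] rpy [-3.140e+00 -1.000e-03  1.569e+00] F [ 1.5  0.3 -0.4] w 0.0623 q [-0.49  0.52  0.81  2.18 -0.62  0.68  0.76]
[ 0.4267 -0.1031] [65.9 36. ] 89.1 [289. 196.]
```

View pics/w39.png

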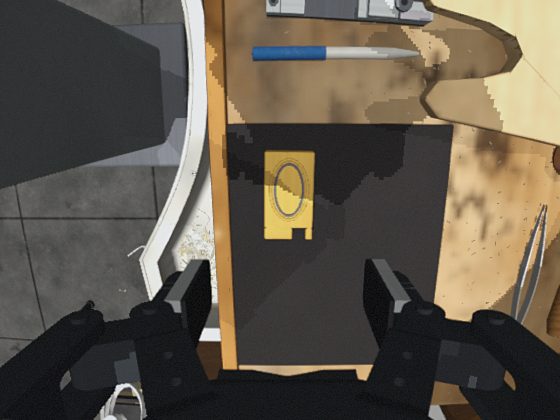

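Call:
carry_out([
  [0.008,0.0015,0.06,0,0,0.014,70],
  [0.008,0.0015,0.115,0,0,0.014,70],
  [0.008,0.0015,0.132,0,0,0.014,70],
  [0.008,0.0015,0.132,0,0,0.014,255],
  [0.008,0.0015,0.132,0,0,0.014,255],
  [0.008,0.0015,0.132,0,0,0.014,255],
  [0.008,0.0015,0.132,0,0,0.014,255],
], force=60)

```text
clock: 71.82
position: [0.427, -0.1038, 0.0064]
tool_rot: [-3.141, -0.003, 1.551]
force: [0.2, 0.7, -1.7]
grip_width: 0.0343
```

Call:
carry_out([
  [0,0,-0.03,0,0,0,255],
  [0,0,-0.08,0,0,0,255],
  [0,0,-0.14,0,0,0,255],
  [0,0,-0.165,0,0,0,255],
])

```text
clock: 72.32
position: [0.4274, -0.1045, 0.1735]
tool_rot: [3.14, -0.004, 1.55]
force: [0.7, 0.0, -2.8]
grip_width: 0.034
```

```bash
python3 - <<'E'
from h import *
s=st()
rel([*NEST[3],.14],down(3.0916))
E
```

```text
t 72.33 p [ 0.4274 -0.1045  0.1735] rpy [ 3.14  -0.004  1.55 ] F [ 0.7  0.  -2.8] w 0.034 q [-0.58  0.47  0.92  2.16 -0.56  0.77  0.68]
rel [0.3539, 0.0311, 0.0348] [0.004, -0.002, -1.541]
```

Call:
carry_out([
  [0.04,0.003,0,0,0,-0.16,255],
  [0.09,0.008,0,0,0,-0.32,255],
  [0.14,0.013,0,0,0,-0.48,255],
  [0.19,0.018,0,0,0,-0.64,255],
  [0.24,0.023,0,0,0,-0.8,255],
  [0.29,0.027,0,0,0,-0.96,255],
  [0.33,0.03,0,0,0,-1.12,255],
  [0.354,0.031,0,0,0,-1.28,255],
  [0.354,0.031,0.01,0,0,-1.44,255],
  [0.354,0.031,0.03,0,0,-1.54,255],
])

```text
clock: 73.58
position: [0.4653, 0.2494, 0.1423]
tool_rot: [3.137, -0.001, 3.095]
force: [-0.3, 0.2, -2.5]
grip_width: 0.0342
```

```bash
python3 - <<'E'
from h import *
s=st()
rel([*NEST[3],.03],down(3.0916))
E
```

```text
t 73.58 p [0.4653 0.2494 0.1423] rpy [ 3.137e+00 -1.000e-03  3.095e+00] F [-0.3  0.2 -2.5] w 0.0342 q [-0.93  0.53  0.44  1.96 -0.34  0.72  1.25]
rel [-0.0006, -0.001, 0.1123] [0.004, -0.001, 0.004]
```

Call:
carry_out([
  [0,-0.001,0.05,0.004,0,0.004,255],
  [-0.0006,-0.001,0.095,0.004,0,0.004,255],
  [-0.0006,-0.001,0.112,0.004,0,0.004,255],
  [-0.0006,-0.001,0.112,0.004,0,0.004,255],
])

```text
clock: 74.08
position: [0.4655, 0.2479, 0.03]
tool_rot: [-3.14, -0.002, 3.086]
force: [0.5, 0.7, -1.5]
grip_width: 0.0342
```

```bash
python3 - <<'E'
from h import *
im,d,E,s=look("w40"); crop7(im,"w40")
E
```

```text
t 74.08 p [0.4655 0.2479 0.03  ] rpy [-3.140e+00 -2.000e-03  3.086e+00] F [ 0.5  0.7 -1.5] w 0.0342 q [-0.83  0.72  0.32  2.   -0.45  0.5   1.33]
[0.4755 0.2477] [78.9 41.5] 177.1 [288. 277.]
[0.46   0.1848] [62. 37.] 176.6 [149. 248.]
[0.459  0.1196] [67. 39.] 178.5 [ 31. 260.]
```

View pics/w40c.png

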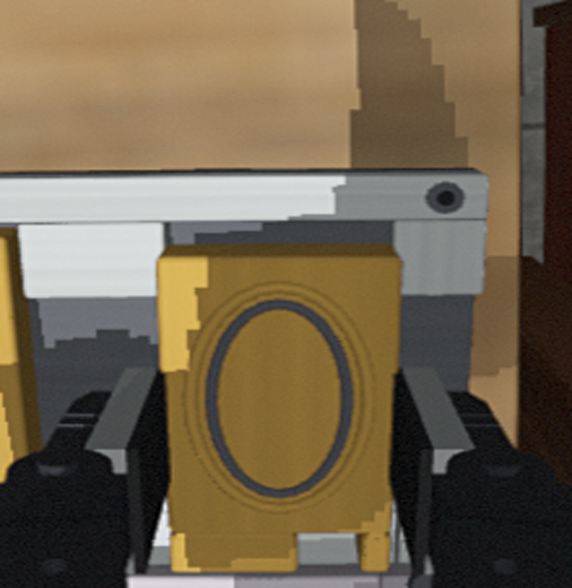

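```bash
python3 - <<'E'
from h import *
E=np.load("pics/w40E.npy"); n=NEST[3]
for q,z in (([(166,247),(392,246)],.0266),([(158,257),(401,256)],.0386),([(164,222),(393,221)],.013)):
    P=f7(q,z,E); c=P.mean(0);v=P[1]-P[0]; print(np.linalg.norm(P[1]-P[0]).round(4),((c-n)@EX).round(4),((c-n)@EY).round(4),'yaw',np.arctan2(-v[0],v[1]).round(3))
E
```

```text
0.0352 -0.0321 -0.0002 yaw -0.049
0.0349 -0.033 -0.0001 yaw -0.049
0.0387 -0.0344 -0.0003 yaw -0.049
```

Call:
carry_out([
  [0.0003,0,0.008,0,0,0,255],
  [0.0003,0,0.014,0,0,0,255],
  [0.0003,0,0.018,0,0,0,255],
  [0.0003,0,0.0205,0,0,0,255],
  [0.0003,0,0.0205,0,0,0,255],
])

```text
clock: 74.75
position: [0.4653, 0.2481, 0.0094]
tool_rot: [-3.141, -0.002, 3.086]
force: [-0.4, 1.0, -1.5]
grip_width: 0.0341
```

```bash
python3 - <<'E'
from h import *
st()
E
```

```text
t 74.75 p [0.4653 0.2481 0.0094] rpy [-3.141e+00 -2.000e-03  3.086e+00] F [-0.4  1.  -1.5] w 0.0341 q [-0.81  0.75  0.3   2.   -0.47  0.46  1.35]
```

Call:
carry_out([
  [0,0,0.001,0,0,0,255],
  [0,0,0.0015,0,0,0,255],
  [0,0,0.001,0,0,0,105],
  [0,0,0,0,0,0,105],
  [0,0,0,0,0,0,105],
  [0,0,-0.03,0,0,0,105],
  [0,0,-0.08,0,0,0,105],
  [0.01,-0.04,-0.13,0,0,0,60],
  [0.03,-0.09,-0.17,0,0,0,0],
  [0.03,-0.095,-0.24,0,0,0,0],
])

```text
clock: 76.0
position: [0.4288, 0.1539, 0.2378]
tool_rot: [-3.139, -0.005, 3.083]
force: [0.8, 1.6, 0.8]
grip_width: 0.0854
```

```bash
python3 - <<'E'
from h import *
im,d,E,s=look("w41")
for i in range(4): seat2(i,d,E)
E
```

```text
t 76.0 p [0.4288 0.1539 0.2378] rpy [-3.139 -0.005  3.083] F [0.8 1.6 0.8] w 0.0854 q [-0.94  0.28  0.57  2.04 -0.2   0.88  1.25]
[0.4578 0.0568] [65.3 36.1] 177.0 [195. 214.]
[0.4631 0.1853] [64.9 35.7] 177.3 [320. 212.]
[0.4657 0.2494] [65.  36.2] 177.0 [382. 211.]
[0.459  0.1219] [65.7 36. ] 177.1 [258. 211.]
1 -0.031 252 [0.0168 0.0179 0.019 ]
1 -0.022 229 [0.0171 0.0182 0.0192]
1 -0.013 231 [0.0172 0.0179 0.0191]
1 -0.004 233 [0.0171 0.0181 0.0193]
1 0.005 223 [0.017  0.0181 0.0192]
1 0.014 216 [0.0173 0.0183 0.0192]
1 0.023 204 [0.0126 0.0178 0.0187]
2 -0.031 251 [0.0171 0.0181 0.0191]
2 -0.022 241 [0.0173 0.0183 0.0193]
2 -0.013 242 [0.0173 0.0181 0.0191]
2 -0.004 236 [0.0171 0.0182 0.0194]
2 0.005 236 [0.0171 0.0182 0.0194]
2 0.014 218 [0.0172 0.0181 0.0193]
2 0.023 202 [0.007  0.0175 0.0188]
3 -0.031 251 [0.0172 0.0182 0.0192]
3 -0.022 246 [0.0172 0.0182 0.0193]
3 -0.013 236 [0.0172 0.0182 0.0194]
3 -0.004 242 [0.0172 0.0183 0.0195]
3 0.005 222 [0.0173 0.0183 0.0195]
3 0.014 230 [0.0173 0.0183 0.0193]
3 0.023 201 [0.0114 0.0178 0.019 ]
4 -0.031 241 [0.0172 0.0183 0.0194]
4 -0.022 235 [0.0173 0.0183 0.0195]
4 -0.013 245 [0.0174 0.0184 0.0194]
4 -0.004 223 [0.0174 0.0183 0.0195]
4 0.005 233 [0.0174 0.0183 0.0196]
4 0.014 213 [0.0174 0.0184 0.0195]
4 0.023 201 [0.0112 0.0178 0.0189]
```

View pics/w41.png

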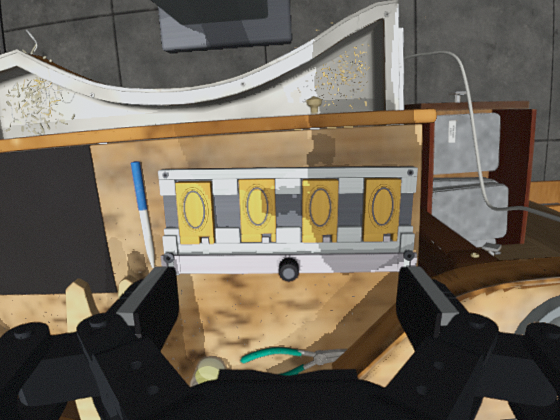

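```bash
python3 - <<'E'
from h import *
E=np.load("pics/w41E.npy"); print(onplane("wrist",[(289,272)],.048,E))
rel([.516,.150,.10],down(3.0916));rel([.516,.150,.034],down(3.0916))
E
```

```text
[[0.51382081 0.15112699 0.048     ]]
rel [-0.0835, 0.0004, 0.1453] [0.003, 0.003, -0.01]
rel [-0.0833, 0.0002, 0.2113] [0.003, 0.003, -0.01]
```

Call:
carry_out([
  [-0.04,0,0.05,0,0,-0.01,0],
  [-0.083,0,0.1,0.003,0.003,-0.01,0],
  [-0.083,0,0.145,0.003,0.003,-0.01,0],
  [-0.083,0,0.145,0.003,0.003,-0.01,0],
  [-0.083,0,0.185,0.003,0.003,-0.01,0],
  [-0.083,0,0.205,0.003,0.003,-0.01,0],
  [-0.083,0,0.21,0.003,0.003,-0.01,0],
])

```text
clock: 76.92
position: [0.5135, 0.1524, 0.0284]
tool_rot: [-3.138, -0.004, 3.096]
force: [-0.5, -0.6, 0.2]
grip_width: 0.0851
```

```bash
python3 - <<'E'
from h import *
look("w42")
E
```

```text
t 76.92 p [0.5135 0.1524 0.0284] rpy [-3.138 -0.004  3.096] F [-0.5 -0.6  0.2] w 0.0851 q [-0.65  0.73  0.35  1.98 -0.48  0.52  1.57]
[0.4579 0.0568] [66.2 38.6] 177.2 [ 63. 150.]
[0.4655 0.2498] [66.2 36.5] 177.1 [504. 147.]
[0.463  0.1851] [66.2 36.4] 177.3 [359. 145.]
[0.4586 0.1213] [66.5 36.5] 177.5 [208. 141.]
```

View pics/w42.png

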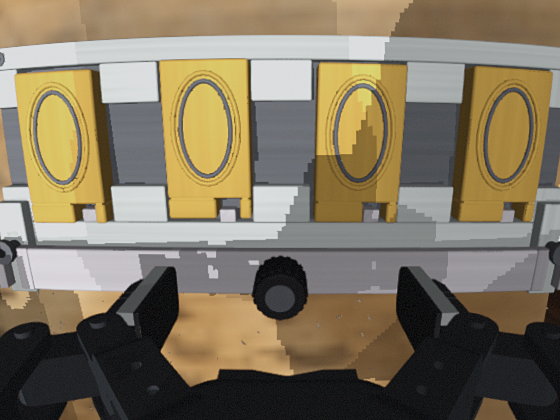

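Call:
carry_out([
  [-0.001,-0.002,-0.006,0,0,0,0],
  [-0.001,-0.002,-0.006,0,0,0,255],
  [-0.001,-0.002,-0.006,0,0,0,255],
  [-0.001,-0.002,-0.006,0,0,0,255],
  [-0.001,-0.002,-0.006,0,0,0,255],
  [-0.001,-0.002,-0.006,0,0,0,255],
  [-0.001,-0.002,-0.006,0,0,0,255],
], force=40)

```text
clock: 77.85
position: [0.5142, 0.1496, 0.0334]
tool_rot: [-3.137, -0.005, 3.096]
force: [-2.2, -2.0, 7.5]
grip_width: 0.0181
```

```bash
python3 - <<'E'
from h import *
st()
E
```

```text
t 77.85 p [0.5142 0.1496 0.0334] rpy [-3.137 -0.005  3.096] F [-2.2 -2.   7.5] w 0.0181 q [-0.65  0.72  0.36  1.98 -0.48  0.53  1.57]
```

Call:
carry_out([
  [0.003,0,-0.001,0,0,0,255],
  [0.007,0,-0.001,0,0,0,255],
  [0.011,0,-0.001,0,0,0,255],
  [0.015,0,-0.001,0,0,0,255],
  [0.018,0,-0.001,0,0,0,255],
  [0.0195,0,-0.001,0,0,0,255],
  [0.0195,0,-0.001,0,0,0,255],
])

```text
clock: 78.72
position: [0.496, 0.1505, 0.0339]
tool_rot: [-3.137, -0.002, 3.096]
force: [14.7, -4.4, -39.9]
grip_width: 0.0178
```

```bash
python3 - <<'E'
from h import *
st()
E
```

```text
t 78.72 p [0.496  0.1505 0.0339] rpy [-3.137e+00 -2.000e-03  3.096e+00] F [ 14.7  -4.4 -39.9] w 0.0178 q [-0.67  0.71  0.35  2.02 -0.48  0.5   1.57]
```

Call:
carry_out([
  [0.0195,0,0,0,0,0,0],
  [0.018,0,0,0,0,0,0],
  [0.018,0,0,0,0,0,0],
])

```text
clock: 79.1
position: [0.4777, 0.1521, 0.035]
tool_rot: [-3.139, -0.003, 3.096]
force: [0.8, 1.3, -0.3]
grip_width: 0.0717
```

```bash
python3 - <<'E'
from h import *
st(); rel([.43,.15,.26],down(3.0916))
E
```

```text
t 79.1 p [0.4777 0.1521 0.035 ] rpy [-3.139e+00 -3.000e-03  3.096e+00] F [ 0.8  1.3 -0.3] w 0.0717 q [-0.68  0.69  0.35  2.07 -0.49  0.47  1.56]
rel [0.0483, -0.005, -0.2248] [-0.003, -0.003, 0.005]
```

Call:
carry_out([
  [0,0,-0.05,0,0,0,0],
  [0,0,-0.1,0,0,0,0],
  [0.02,0,-0.16,0,0,0,0],
  [0.04,-0.003,-0.21,0,0,0,0],
  [0.048,-0.003,-0.225,0,0,0,0],
  [0.048,-0.003,-0.225,0,0,0,0],
  [0.048,-0.003,-0.225,0,0,0,0],
])

```text
clock: 79.97
position: [0.4298, 0.1517, 0.2588]
tool_rot: [-3.137, -0.005, 3.096]
force: [0.5, -0.5, -0.1]
grip_width: 0.0855
```

```bash
python3 - <<'E'
from h import *
im,d,E,s=look("w43")
for i in range(4): seat2(i,d,E)
cv2.imwrite("pics/w43c.png",cv2.resize(im[155:290,160:425],None,fx=3,fy=3,interpolation=cv2.INTER_CUBIC))
E
```

```text
t 79.97 p [0.4298 0.1517 0.2588] rpy [-3.137 -0.005  3.096] F [ 0.5 -0.5 -0.1] w 0.0855 q [-1.    0.26  0.64  2.01 -0.19  0.94  1.27]
[0.4627 0.2493] [59. 36.] 177.4 [379. 203.]
[0.46   0.1853] [58.7 35.8] 177.5 [320. 203.]
[0.4544 0.0571] [59.  36.2] 177.4 [201. 203.]
[0.4572 0.1216] [60.8 35.3] 177.1 [261. 202.]
1 -0.031 247 [0.0163 0.0179 0.019 ]
1 -0.022 209 [0.017  0.018  0.0191]
1 -0.013 206 [0.017  0.0181 0.0191]
1 -0.004 215 [0.0171 0.018  0.019 ]
1 0.005 200 [0.0172 0.0183 0.0193]
1 0.014 204 [0.0172 0.0181 0.0193]
1 0.023 254 [0.0172 0.0242 0.0264]
2 -0.031 231 [0.0172 0.0181 0.0192]
2 -0.022 217 [0.0171 0.0182 0.0192]
2 -0.013 231 [0.0171 0.0182 0.0191]
2 -0.004 212 [0.0171 0.0182 0.0192]
2 0.005 211 [0.0171 0.0183 0.0193]
2 0.014 207 [0.017  0.018  0.0191]
2 0.023 265 [0.0119 0.0247 0.0264]
3 -0.031 213 [0.0171 0.0181 0.0192]
3 -0.022 227 [0.0172 0.0183 0.0193]
3 -0.013 216 [0.0172 0.0182 0.0193]
3 -0.004 211 [0.0172 0.0184 0.0194]
3 0.005 210 [0.0173 0.0184 0.0194]
3 0.014 202 [0.0171 0.0183 0.0193]
3 0.023 266 [0.0164 0.0248 0.0266]
4 -0.031 229 [0.0171 0.0182 0.0192]
4 -0.022 210 [0.0173 0.0183 0.0194]
4 -0.013 213 [0.0172 0.0184 0.0193]
4 -0.004 212 [0.0173 0.0184 0.0194]
4 0.005 211 [0.0174 0.0185 0.0195]
4 0.014 198 [0.0171 0.0182 0.0194]
4 0.023 254 [0.0153 0.025  0.0266]
```

View pics/w43c.png

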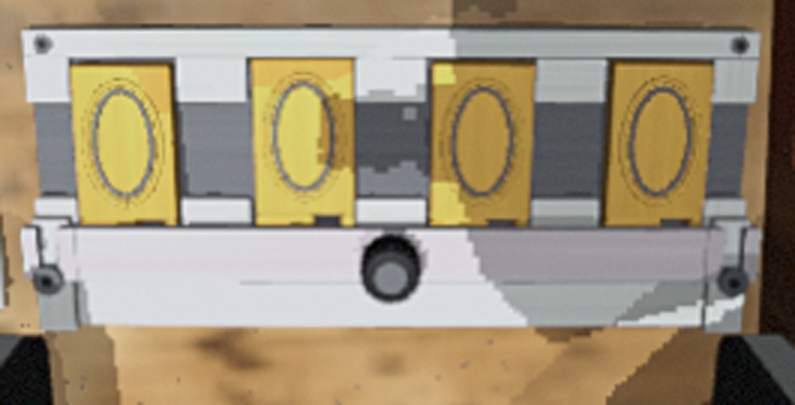

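```bash
python3 - <<'E'
from h import *
E=np.load("pics/w43E.npy")
f=lambda q,z: onplane("wrist",np.array(q,float)/3+[160-.33,155-.33],z,E)[:,:2]
print("knob",f([(391,280)],.048),"start .4986; bar front",f([(80,228),(700,228)],.026),"start [.4821,.0399],[.4933,.2625]")
im,d=imaging.grab_frame("top"); cv2.imwrite("pics/t3.png",im)
E
```

```text
knob [[0.49764591 0.1514102 ]] start .4986; bar front [[0.48159511 0.04072522]
 [0.49124091 0.26243938]] start [.4821,.0399],[.4933,.2625]
```

View pics/t3.png

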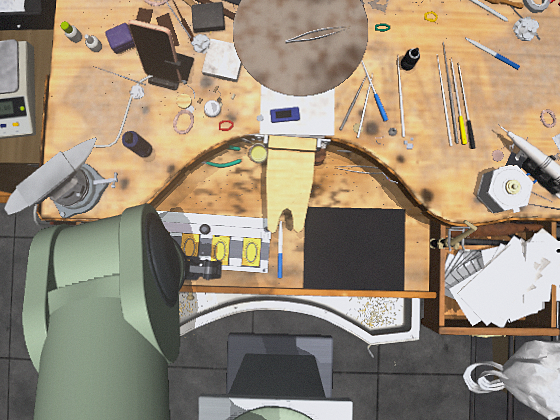

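Bar is back at its starting (fully forward) place, all four plates lie home, mat is empty, back items are undisturbed. Handing in.

```bash
python3 - <<'E'
from workcell import ticket
print(ticket.job_done())
E
```

```text
the job is handed in; nothing more can be done
None
```

I drew the bar back by its knob and seated all four plates face up, one in each nest. Then I pushed the bar forward over them and handed the job in at about 80 s. Three plates lay face down. I turned each one by standing it on end, swinging the open gripper round it, gripping again and laying it flat.

**Last checks:**
- **Plates:** all four tops read 18.0–18.5 mm above the board and level, against 18 mm expected, with the keys in the notches. Before the bar closed, their centres were within about 1.5 mm of the nest points; nest 1 was furthest, about 1.5 mm towards the bar.
- **Bar:** it travelled 18.2 mm until it met its stop. The knob and front edge then read within about 2 mm of where they were at the start.
- **Clear of the work:** the robot was well above the fixture with the gripper open, and the mat was empty. The pliers, reel and tweezers looked unmoved in the top view; I did not measure them, and did not check the jar by itself.

**What disagreed or went wrong on the way:**
- The first top-camera fix of the knob was about 6 mm off the wrist camera's; I used the wrist camera, which the grasps confirmed.
- Twice I wrote a relative move wrongly (once after releasing a plate, once after releasing the knob); neither touched anything.
- The last force reading at the knob was about 40 N upwards, gone after release.

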